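# Walk the nest block home and latch it

## Robot

A 6-joint arm with a two-finger parallel gripper is mounted at the origin on a cart in front of the work surface, level with it; the furniture and walls round the work are solid. World frame = base frame: x ahead of the robot, y to its left, z up, the work surface at z = 0. Lengths are in m, angles in rad, forces in N, time in s.
With the tool pointing down it reaches from about 0.15 to 0.775 m from the base axis. Payload 6.1 kg.
Tool frame: the origin (TCP) lies at the very end of the fingers, on their centre line; the grasp point (between the pads) lies 19 mm behind it (bot.hold_point_z is the distance from the TCP to the grasp point, in m); z points along the fingers, y is the direction in which the jaws open and shut (so a half turn about z gives the same grasp; the last joint's range is limited). The gripper opens to 85 mm and grips with 20 to 120 N. Pads are 22 mm wide; open, the fingers measure 114 mm over their backs; the gripper's body (76 mm by 85 mm) begins 54 mm behind the grasp point. The pads swing forward as they close: fully open they stand 13 mm farther back than shut.
Start: joints at [1.243, 0.126, -0.04, 1.405, 0, 1.571], TCP at [0.169, 0.497, 0.231] pointing down, gripper open.
Joint ranges: [-2.72, 2.72], [-0.95, 1.95], [-1.27, 1.35], [-1.78, 2.02], [-1.46, 1.47], [-3.14, 3.14]. Speed limits (rad/s): [2.39, 2.39, 3.01, 3.14, 3.14, 3.14].

## Interface

Orientations are given as a rotation vector (axis times angle).
In Python, from plant import bot gives the robot as it stands. The module is installed in compiled form; this text tells all that it offers.
- The arm moves only by the tool apply_moves, never from a script. Its argument "motion" is a list of rows, each an object with "travel": the shift along the tool's x, y, z in m, a list of three; "roll": the turn about the tool's z in degrees. A call has 1 to 10 rows; each row is the pose to reach, as a shift and turn from the pose measured when the call began, along the tool's axes at that moment; what a row does not reach only later rows make up. A row lasts 1/10 s, in which the tool goes at most 50 mm and 8.59 degrees, less where a joint would pass 70% of its speed; a pose out of reach is approached as far as the arm can. A call with a gripper value outside its range is refused whole. "grip" is the opening in per cent of the stroke, from 0 (shut) to 100 (fully open), set as the call begins (left out, the last holds). The fingers move at their own pace and stop on an object; "force" is the grip in N (left out, the last holds). Time passes only in rows, so rows that repeat a pose let the fingers close. It gives the time, the measured TCP pose, the force and the opening at its end, in the units of the state.
- bot.state(): the state, without advancing time (a new reading comes with each control period).
- bot.get_image(name): name is "side" or "top" or "wrist"; returns (picture, depth): 384x512x3 uint8, blue, green, red; 384x512 float32, m along the optical axis (not along the pixel's ray), 0 where there is no reading.
- bot.camera_params(name): a dict with "intrinsics" (3x3 intrinsics, pixels), "dist" ([k1, k2, p1, p2, k3] as OpenCV has them; the pictures are not rectified), "cam_to_world" (4x4, takes a point from camera to world coordinates). Camera axes: x right, y down, z forward; pixel columns grow to the right and rows downward; lengths in m; the calibration is good to about 2 mm. A picture is of the moment at which its call begins: read the wrist's pose just before it. camera_params takes no time and is no camera call; for the wrist camera it gives the pose at the moment of the call.
- bot.hand_in(): hands the job in, once; it reports no verdict.
The state is a dict: "clock": time; "joints": joint angles; "qvel": joint speeds; "tau": joint torques, N m; "position": TCP position; "ee_rot": TCP orientation; "ft_force": force on the tool from outside, world axes, zero at the start; "moment": the same for the moment, N m; "grip_width": finger opening in m.
Only numpy, scipy, OpenCV 4.12 (cv2) and the standard library are available. Lean on these libraries where they do the work, as an engineer would, in place of code of your own. Each camera call takes 0.05 s, during which the arm holds its last target.

## Task

Walk the heavy steel nest block forward into its locating base by pushing the two ends of its near face in turn, so that it swings ahead one corner at a time, until the dowel is in its slot and its back touches both stop buttons. It is far too heavy to shove straight: never push it with more than 25 N, feel for the stops, and do not lift it, spill the red caps or disturb the things around. Then swing the latch fully shut across its near face.

Things in the scene. Friction and masses are not known exactly. Their poses are not given: they have to be found in the camera images.
- locating_base: Fixed aluminium and steel locating base. Origin on the bench top under the middle of the block when that is home; x along the way in (away from the robot), y left, z up. Bar across the back: x 68 to 104, y -146 to 98 mm, 34 mm high. Arm on the right: x -72 to 104, y -146 to -122 mm, 22 mm high, with the latch. Plate with the dowel: 40 mm wide, 4 mm thick, x from 4 mm, passes under the block.
- dowel (a point): middle of the vertical locating dowel (polished steel, 16 mm diameter, top 33 mm above the bench), at x = 15, y = 0 mm of the base. It ends up in the block's slot.
- stop_left (a point): tip of the left stop button (dark round steel, 16 mm diameter, 24 mm above the bench), at x = 50, y = 60 mm of the base; rigid
- stop_right (a point): tip of the right stop button, at x = 50, y = -60 mm of the base; rigid
- block_mid (a point): Middle of the loose nest block, 26 mm above the bench: dark steel block with a silver nest strip along its near edge, 100 mm deep (x, toward the stops), 184 mm wide (y, left), 46 mm high, about 5 kg, standing on two skids 6 mm high under it at x = -2, y = +-53 mm; sliding friction about 0.6. Home, this point stands over the base's origin and the axes agree.
- push_left (a point): Near side of the orange bumper low on the left end of the block's near face (upright half round, 9 mm radius, 8 to 22 mm above the bench, 8 mm proud of the face): x = -58, y = 80 mm of the block, 15 mm up. Pushed in mid-face the block needs about 30 N; pushed here 10 to 15 N, and it swings about the skid of the other end; the finger must follow that arc and not press down, or it drags.
- push_right (a point): near side of the orange bumper at the right end of the near face, the same: x = -58, y = -80 mm of the block
- slot (a point): Middle of the block's slot for the dowel, at x = 15, y = 0 mm of the block, which is where the dowel stands when the block is home. The slot is open to the back: 19 mm wide from x = 0 to 28 mm, then flared to 44 mm wide at the back face (x = 50 mm).
- back_left (a point): point of the block's back face that meets the left stop button: x = 50, y = 60 mm of the block, 24 mm above the bench
- back_right (a point): point of the block's back face that meets the right stop button: x = 50, y = -60 mm of the block, 24 mm above the bench
- swing_latch (a joint): Angle of the swing latch, rad: 0 = shut on its end stop, lying across the right end of the block's near face with 2 mm of play (reached only if the block is home); pi/2 = pointing to the robot; more = swung out to the right. Dark bar 14 mm wide, 77 mm from pivot to tip, 25 to 37 mm above the bench; turns with about 2 N at the knob, stays where left.
- latch_knob (a point): middle of the upright black knob near the latch's tip, 66 mm from the pivot: 15 mm diameter, from 36 to 64 mm above the bench; this point is 50 mm above the bench
- latch_pivot (a point): pivot axis of the latch, at x = -59, y = -134 mm of the base. (Well to the right of the base the head of the bench's torque arm hangs at about x = 0.55, y = -0.26 m of the world: keep clear of it.)
- cap_left: small red flanged cap, 31 mm diameter, 15 mm high, lying loose in the left nest of the block and sticking out 7 mm above it; origin at its underside
- cap_right: the same in the right nest
- cap_left_nest (a point): centre of the floor of the left nest (35 mm diameter, 8 mm deep)
- cap_right_nest (a point): centre of the floor of the right nest
- screw_tray: bystander: round grey tray of small screws, 103 mm diameter, 20 mm high, left of the work
- caliper: bystander: digital caliper, 270 mm long, left of the work
- oil_bottle: bystander: green oil bottle, 89 mm high, behind the base
- pin_gauge: bystander: white stepped pin gauge, 100 mm long, behind the base
Things that resemble listed ones, but are neither listed nor needed, are in the scene too. Leave any turquoise look-alike of the cap_left alone.

How it is judged:
By the outcome, as a careful person would: the job done as asked, in the order asked, and still so for the second after the job is handed in, with the robot touching nothing.
It also fails if it takes over 72 s, if anything falls off the work surface, if the arm or the gripper's body presses on something with over 40 N, if the wrist force passes 120 N, or if a joint passes its speed limit or range.

## Working session

There is one attempt and no reset: what is moved stays moved. The work goes in short steps, Python scripts to look and compute and a tool call to move; the robot and the scene stay as the last step left them, time stands still between calls to the robot, and variables do not carry over. Pictures are saved under pics/ and viewed, and the job is handed in when it is done.

Besides the shell and the picture viewer there is one more tool, called after "Call:" as name([rows], argument=value, ...), one row to a line, values as JSON. apply_moves: Moves the arm, as the interface text tells. Its arguments: {"type":"object","properties":{"motion":{"type":"array"},"grip":{"type":"number"},"force":{"type":"number"}},"required":["motion"]}

```bash
mkdir -p pics; ls; cat > h.py <<'E'
import numpy as np, cv2
from scipy.spatial.transform import Rotation as R
from plant import bot
def snap(n,f):
    im,d=bot.get_image(n); p=bot.camera_params(n)
    cv2.imwrite(f'pics/{f}.png',im); np.savez(f'pics/{f}.npz',im=im,d=d,K=p['intrinsics'],dist=p['dist'],T=p['cam_to_world'])
    return im,d,p
def load(f):
    z=np.load(f'pics/{f}.npz'); return z
def ray(z,uv):
    u=cv2.undistortPoints(np.array(uv,float).reshape(-1,1,2),np.array(z['K']),np.array(z['dist'])).reshape(-1,2)
    d=np.c_[u,np.ones(len(u))]@z['T'][:3,:3].T
    return z['T'][:3,3],d
def onplane(z,uv,h):
    o,d=ray(z,uv); s=(h-o[2])/d[:,2]; return o+d*s[:,None]
def proj(z,P):
    T=z['T']; P=np.array(P,float).reshape(-1,3)
    c=(P-T[:3,3])@T[:3,:3]
    return cv2.projectPoints(c,np.zeros(3),np.zeros(3),np.array(z['K']),np.array(z['dist']))[0].reshape(-1,2)
E
python3 - <<'E'
from h import *
s=bot.state()
for k,v in s.items(): print(k,np.round(v,4))
print(R.from_rotvec(s['ee_rot']).as_matrix().round(3))
for n in('top','side'):
    im,d,p=snap(n,n+'0'); print(n,np.round(p['cam_to_world'],3))
E
```

```text
pics
clock 0.0
joints [ 1.243   0.1264 -0.0406  1.4054 -0.      1.5708]
qvel [-0.0006 -0.0006 -0.0004  0.0002  0.0005 -0.0009]
tau [-0.00000e+00 -4.35919e+01  3.52922e+01  1.74000e-02  0.00000e+00
  0.00000e+00]
position [0.1689 0.4967 0.2305]
ee_rot [-5.1260e-01 -3.0992e+00  2.5000e-03]
ft_force [ 0.3    -0.3492  0.0425]
moment [ 0.022   0.0149 -0.0026]
grip_width 0.0855
[[-0.947  0.322 -0.001]
 [ 0.322  0.947 -0.002]
 [-0.    -0.002 -1.   ]]
top [[-0.006 -0.991  0.135  0.47 ]
 [-1.     0.008  0.011  0.214]
 [-0.012 -0.135 -0.991  1.071]
 [ 0.     0.     0.     1.   ]]
side [[ 0.814 -0.309  0.492  0.155]
 [-0.581 -0.448  0.68  -0.383]
 [ 0.01  -0.839 -0.544  0.515]
 [ 0.     0.     0.     1.   ]]
```

View pics/top0.png

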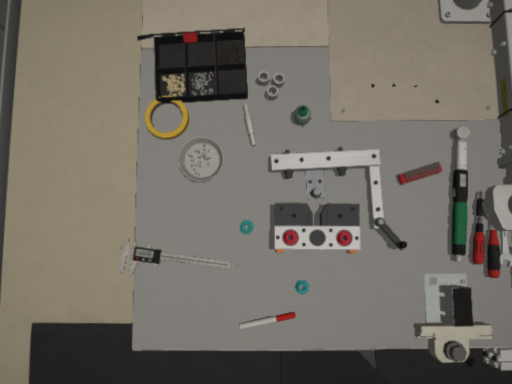

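View pics/side0.png

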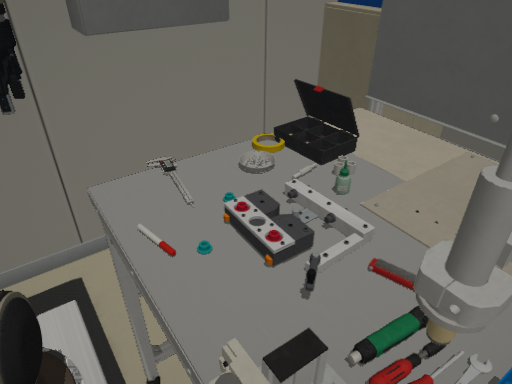

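```bash
python3 - <<'E'
from h import *
z=load('top0'); im=z['im']
c=im[135:265,225:425]; cv2.imwrite('pics/c0.png',cv2.resize(c,None,fx=4,fy=4,interpolation=cv2.INTER_CUBIC))
z2=load('side0');c=z2['im'][170:310,195:395]; cv2.imwrite('pics/c1.png',cv2.resize(c,None,fx=4,fy=4,interpolation=cv2.INTER_CUBIC))
hsv=cv2.cvtColor(im,cv2.COLOR_BGR2HSV)
for nm,lo,hi in (('orange',(6,120,100),(20,255,255)),('red',(0,120,60),(5,255,255)),('red2',(172,120,60),(180,255,255))):
    m=cv2.inRange(hsv,lo,hi); n,l,st,ce=cv2.connectedComponentsWithStats(m)
    for i in range(1,n):
        if st[i,4]>5: 
            d=np.median(z['d'][l==i]); print(nm,st[i],ce[i].round(1),onplane(z,ce[i],.05).round(4))
def H(uv):
    d=z['d'][int(uv[1]),int(uv[0])]; o,r=ray(z,[uv]); return (o+r[0]*d).round(4)
for uv in [(300,160),(375,200),(318,250),(285,232),(293,212),(345,212),(250,200),(317,238),(402,244),(315,185)]: print(uv,H(uv))
E
```

```text
orange [276 250   7   3  15] [279.3 250.7] [[0.4781 0.1943 0.05  ]]
orange [349 250   7   3  19] [352.  250.9] [[0.4765 0.0386 0.05  ]]
red [183  32  15  11 148] [189.9  37.1] [[0.9652 0.3943 0.05  ]]
red [398 165  44  19 154] [416.1 176.1] [[ 0.6376 -0.107   0.05  ]]
red [489 230  10  15 119] [493.2 237.6] [[ 0.5018 -0.2685  0.05  ]]
red [473 232  12  32 318] [478.5 247.6] [[ 0.4807 -0.2348  0.05  ]]
red [136 257   3   3   7] [136.7 258. ] [[0.4639 0.5009 0.05  ]]
red [489 270  11   8  74] [494.  273.2] [[ 0.4259 -0.2652  0.05  ]]
red [276 313  20   9 112] [285.3 316.5] [[0.3402 0.1829 0.05  ]]
red2 [283 230  15  15 147] [289.9 237.3] [[0.5065 0.1711 0.05  ]]
red2 [337 231  14  14 146] [343.6 237.6] [[0.5051 0.0558 0.05  ]]
(300, 160) [0.6777 0.146  0.0381]
(375, 200) [ 0.589  -0.0213  0.0204]
(318, 250) [ 0.4794  0.1061 -0.0021]
(285, 232) [0.5182 0.1813 0.0434]
(293, 212) [0.5613 0.1635 0.0461]
(345, 212) [0.5601 0.0513 0.0498]
(250, 200) [ 0.5938  0.2589 -0.0026]
(317, 238) [0.505  0.1117 0.037 ]
(402, 244) [ 0.49   -0.0663  0.0609]
(315, 185) [0.6261 0.1106 0.0052]
```

View pics/c0.png

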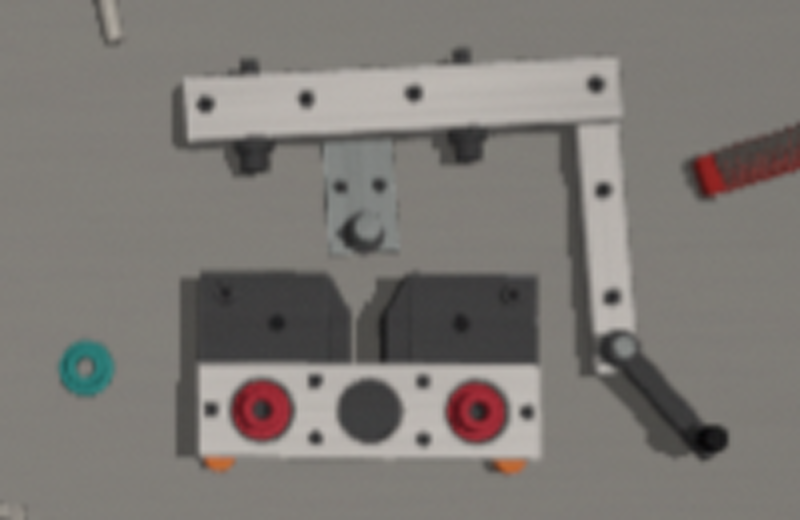

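View pics/c1.png

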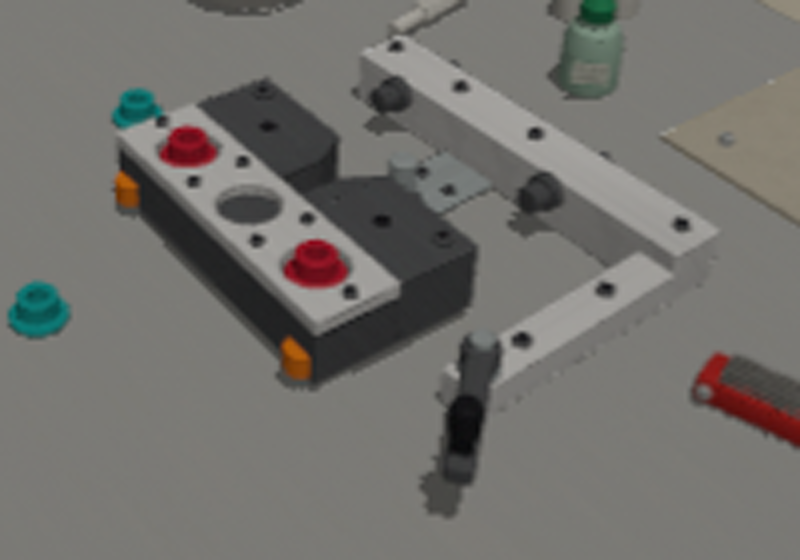

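```bash
python3 - <<'E'
from h import *
z=load('top0')
f=lambda a,h: onplane(z,np.array(a)/4.+[225,135]-0.375,h)[:,:2]
def fit(loc,w):
    L=np.array(loc,float);W=np.array(w); a=L-L.mean(0); b=W-W.mean(0)
    th=np.arctan2((a[:,0]*b[:,1]-a[:,1]*b[:,0]).sum(),(a*b).sum()); c,s=np.cos(th),np.sin(th); M=np.array([[c,-s],[s,c]])
    t=W.mean(0)-M@L.mean(0); print('pose',t.round(4),np.degrees(th).round(2),'res mm',((W-L@M.T-t)*1e3).round(1).tolist()); return t,th,M
bl=np.r_[f([(184,78),(619,58)],.034),f([(362,223)],.033),f([(622,342)],.037)]
fit([(.104,.098),(.104,-.146),(.015,0),(-.059,-.134)],bl)
fit([(.104,.098),(.104,-.146),(.015,0)],bl[:3])
b=np.r_[f([(199,457),(541,457),(201,272),(537,275)],.046)]
fit([(-.05,.092),(-.05,-.092),(.05,.092),(.05,-.092)],b)
print('caps',f([(262,409),(478,411)],.053))
print('bump',f([(220,466),(511,468)],.022))
k=f([(711,438)],.064); print('knob',k,'piv',f([(622,342)],.037))
z2=load('side0'); g=lambda a,h: onplane(z2,np.array(a)/4.+[195,170]-0.375,h)[:,:2]
print('side: dowel',g([(403,163)],.033),'knob',g([(465,405)],.064),'caps',g([(188,135),(317,252)],.053))
print('stripcorners',g([(318,332),(118,137)],.046),'bar',g([(396,37),(717,231),(362,53),(688,250)],.034))
E
```

```text
pose [0.5939 0.1099] 2.43 res mm [[-1.3, -1.2], [-2.0, -0.9], [1.1, 2.8], [2.2, -0.7]]
pose [0.5933 0.1109] 1.85 res mm [[-1.7, -1.1], [-0.0, -0.8], [1.7, 1.9]]
pose [0.531 0.112] -0.72 res mm [[-0.1, 0.0], [0.9, 0.2], [-0.0, -0.7], [-0.8, 0.5]]
caps [[0.50728812 0.17077795]
 [0.50535285 0.05517056]]
bump [[0.47733325 0.19293619]
 [0.47505021 0.03301355]]
knob [[ 0.48966792 -0.06624992]] piv [[ 0.5428098  -0.02717307]]
side: dowel [[0.60488194 0.10359077]] knob [[ 0.48735858 -0.07270456]] caps [[0.50774685 0.16860069]
 [0.5052931  0.05156561]]
stripcorners [[0.47638904 0.01261568]
 [0.4808409  0.1969787 ]] bar [[ 0.68544026  0.20588513]
 [ 0.69872944 -0.03499583]
 [ 0.65639486  0.20330073]
 [ 0.67455088 -0.03666923]]
```

Call:
apply_moves([
  {"travel": [-0.035, -0.03, 0], "roll": -4},
  {"travel": [-0.075, -0.065, -0.005], "roll": -9},
  {"travel": [-0.115, -0.098, -0.01], "roll": -14},
  {"travel": [-0.155, -0.131, -0.02], "roll": -18.8},
  {"travel": [-0.195, -0.165, -0.02], "roll": -18.8},
  {"travel": [-0.235, -0.2, -0.02], "roll": -18.8},
  {"travel": [-0.275, -0.233, -0.02], "roll": -18.8},
  {"travel": [-0.31, -0.264, -0.02], "roll": -18.8},
  {"travel": [-0.343, -0.292, -0.02], "roll": -18.8},
  {"travel": [-0.343, -0.292, -0.02], "roll": -18.8},
], grip=0, force=30)

```text
clock: 1.1
position: [0.4014, 0.1056, 0.2506]
ee_rot: [-0.011, -3.141, 0.004]
ft_force: [-0.5, 0.0, 0.2]
grip_width: -0.0
```

```bash
python3 - <<'E'
from h import *
s=bot.state(); print(s['clock'],s['position'],s['joints'],s['ft_force'],s['grip_width']); print(R.from_rotvec(s['ee_rot']).as_matrix().round(4))
im,d,p=snap('wrist','w1'); print(p['cam_to_world'].round(3))
E
```

```text
1.1 [0.40135881 0.10560272 0.25057996] [ 0.2590776  -0.07985993 -0.20863602  1.44318981 -0.00252223  0.26608708] [-0.4797795   0.03342026  0.17420329] -2.0170238943710644e-05
[[-1.0e+00  7.0e-03 -5.0e-04]
 [ 7.0e-03  1.0e+00 -2.7e-03]
 [ 5.0e-04 -2.7e-03 -1.0e+00]]
[[ 0.007  0.955  0.296  0.324]
 [ 1.    -0.006 -0.005  0.107]
 [-0.003  0.296 -0.955  0.394]
 [ 0.     0.     0.     1.   ]]
```

View pics/w1.png

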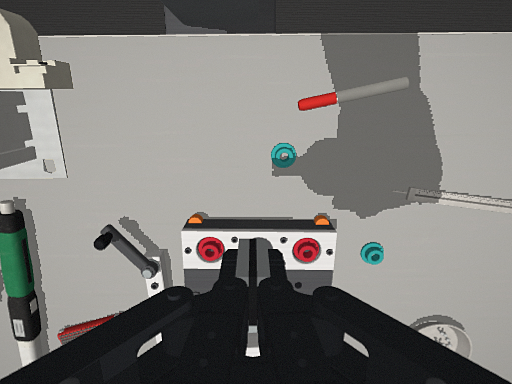

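```bash
cat >> h.py <<'E'
def lfit(P):
    vx,vy,x0,y0=cv2.fitLine(np.array(P,np.float32),cv2.DIST_HUBER,0,.001,.001).ravel(); return np.array([x0,y0]),np.array([vx,vy])
def edge(g,p0,p1,n=40,half=4,thr=None,sign=1):
    """subpixel edges along segment p0-p1; strongest gradient along left normal"""
    p0=np.array(p0,float);p1=np.array(p1,float);t=(p1-p0)/np.linalg.norm(p1-p0);nn=np.array([-t[1],t[0]])
    out=[]
    s=np.arange(-half,half+.01,.25)
    for a in np.linspace(0.05,.95,n):
        q=p0+a*(p1-p0); c=q+s[:,None]*nn
        v=cv2.remap(g,c[:,0].astype(np.float32)[None],c[:,1].astype(np.float32)[None],cv2.INTER_LINEAR)[0].astype(float)
        v=cv2.GaussianBlur(v[None],(0,0),2).ravel()
        dv=np.gradient(v)*sign; k=np.argmax(dv); 
        if dv[k]>1.0: out.append(c[k])
    return np.array(out)
E
python3 - <<'E'
from h import *
z=load('top0'); g=cv2.cvtColor(z['im'],cv2.COLOR_BGR2GRAY)
C=lambda *a:[np.array(p)/4.+[225,135]-.375 for p in a]
def W(seg,h,sign):
    e=edge(g,*C(*seg),sign=sign); P=onplane(z,e,h)[:,:2]; c,d=lfit(P); r=np.abs((P-c)@[-d[1],d[0]]); print(len(e),'c',c.round(4),'ang',np.degrees(np.arctan2(d[1],d[0])).round(2),'res',np.median(r)*1e3); return c,d
for nm,seg,h in (('bar far',((190,78),(612,58)),.034),('arm right',((622,130),(635,330)),.022),('bar right',((619,62),(621,118)),.034),('bar left',((184,80),(188,138)),.034),('strip near',((205,457),(535,457)),.046),('strip left',((199,370),(199,450)),.046),('strip right',((540,370),(541,450)),.046),('back L',((205,272),(320,272)),.046),('back R',((410,275),(532,275)),.046)):
    for sg in (1,-1):
        print(nm,sg,end=' '); 
        try: W(seg,h,sg)
        except Exception as e: print('x')
zw=load('w1')
print('wrist bump',onplane(zw,[(196,215),(322,215)],.022),'piv',onplane(zw,[(150,270)],.037),'knob',onplane(zw,[(101,240)],.064))
print('strip near corners',onplane(zw,[(183,230),(336,230)],.046))
E
```

```text
bar far 1 40 c [0.6978 0.0821] ang -87.48 res 0.2524167931026756
bar far -1 13 c [0.6971 0.1127] ang 89.4 res 6.689501258549882
arm right 1 40 c [ 0.6065 -0.0354] ang 2.67 res 0.26445507306832056
arm right -1 10 c [ 0.5937 -0.03  ] ang 1.97 res 0.05091276214863673
bar right 1 40 c [ 0.6826 -0.0321] ang 2.31 res 0.21926688593360935
bar right -1 15 c [ 0.6879 -0.025 ] ang -0.26 res 7.631177795561556e-05
bar left 1 40 c [0.6769 0.2142] ang -9.24 res 4.29174851007056
bar left -1 40 c [0.6752 0.2104] ang 5.01 res 0.10908011280388413
strip near 1 24 c [0.4885 0.1331] ang 89.57 res 0.01166810733156343
strip near -1 40 c [0.4818 0.1083] ang 89.18 res 0.20646770398652212
strip left 1 11 c [0.5072 0.2012] ang 1.18 res 0.0785377541716393
strip left -1 40 c [0.5059 0.2047] ang 0.31 res 0.1926250488298256
strip right 1 40 c [0.5056 0.0206] ang -0.41 res 0.21031723779889272
strip right -1 12 c [0.5051 0.0249] ang 1.27 res 0.1898902257760616
back L 1 x
back L -1 40 c [0.5824 0.1757] ang 89.42 res 0.04254786773094563
back R 1 x
back R -1 40 c [0.5798 0.0557] ang 89.2 res 0.09580402804958424
wrist bump [[0.46619129 0.03459014 0.022     ]
 [0.46710916 0.19124459 0.022     ]] piv [[ 0.53439038 -0.02510051  0.037     ]] knob [[ 0.47980922 -0.06681712  0.064     ]]
strip near corners [[0.47587581 0.02275642 0.046     ]
 [0.47690397 0.20339861 0.046     ]]
```

```bash
cat >> h.py <<'E'
BO=np.array([.5925,.1101]); BY=np.radians(2.55)
def rot(a): return np.array([[np.cos(a),-np.sin(a)],[np.sin(a),np.cos(a)]])
def w2b(p): return rot(-BY)@(np.array(p)-BO)
def b2w(p): return rot(BY)@np.array(p)+BO
SK={'R':np.array([-.002,.053]),'L':np.array([-.002,-.053])}   # push R pivots on left skid
PT={'R':np.array([-.058,-.08]),'L':np.array([-.058,.08])}
def swing(c,phi,side,phi2):
    P=c+rot(phi)@SK[side]; return P-rot(phi2)@SK[side]
def push_pt(c,phi,side): return c+rot(phi)@PT[side]
E
python3 - <<'E'
from h import *
from scipy.optimize import minimize
c0=np.array([-.0608,.0049]);f0=np.radians(-3.3)
def run(fs):
    c=c0;f=f0;o=[]
    for i,x in enumerate(fs):
        sd='RL'[i%2]; c=swing(c,f,sd,x); f=x; o.append((sd,c,f))
    return o
for n in (7,8,9,10):
    def cost(a):
        fs=np.r_[a,0]; o=run(fs); c=o[-1][1]
        J=1e8*(c**2).sum()+20*(np.diff(np.r_[f0,fs])**2).sum()
        for sd,c,f in o:
            # slot straightness: dowel in slot frame
            q=rot(-f)@(np.array([.015,0])-c)
            half=.022 if q[0]>.05 else (.0015+max(0,(q[0]-.028))*(12.5/22))
            if q[0]<.05: J+=1e6*max(0,abs(q[1])-half+.0003)**2*100
        for i,x in enumerate(fs): J+=1e3*max(0,abs(x)-.19)**2
        return J
    best=min((minimize(cost,np.array([(.08 if i%2==0 else -.08) for i in range(n-1)])*k,method='Nelder-Mead',options=dict(maxiter=20000,maxfev=40000,xatol=1e-6,fatol=1e-6)) for k in (.6,1,1.3)),key=lambda r:r.fun)
    print(n,best.fun)
    for sd,c,f in run(np.r_[best.x,0]):
        q=rot(-f)@(np.array([.015,0])-c); print(sd,(c*1e3).round(1),np.degrees(f).round(1),'dowel in block',(q*1e3).round(1))
E
```

```text
7 9.861913736083155
R [-56.8   5. ] 1.1 dowel in block [71.7 -6.3]
L [-42.9   2.9] -14.1 dowel in block [56.9 11.4]
R [-29.4   1.8] 0.6 dowel in block [44.3 -2.2]
L [-20.1   0.7] -9.5 dowel in block [34.8  5.1]
R [-9.5  0.4] 2.0 dowel in block [24.5 -1.3]
L [-3.9  0.1] -4.2 dowel in block [18.8  1.3]
R [-0.   0.1] 0.0 dowel in block [15.  -0.1]
8 5.82916782267987
R [-57.8   4.9] -0.0 dowel in block [72.8 -4.9]
L [-46.3   3.2] -12.7 dowel in block [60.5 10.3]
R [-35.5   2.3] -0.9 dowel in block [50.5 -1.5]
L [-25.2   0.8] -12.1 dowel in block [39.5  7.7]
R [-11.9   0.1] 2.3 dowel in block [26.9 -1.2]
L [-7.  -0.1] -2.9 dowel in block [22.   1.2]
R [-2.2  0.1] 2.4 dowel in block [17.2 -0.8]
L [-0.  0.] 0.0 dowel in block [15. -0.]
9 4.615022011731959
R [-59.9   4.9] -2.4 dowel in block [75.1 -1.8]
L [-50.9   3.4] -12.3 dowel in block [65.1 10.7]
R [-41.3   2.6] -1.8 dowel in block [56.3 -0.8]
L [-32.1   1.1] -11.9 dowel in block [46.3  8.6]
R [-19.7   0.4] 1.5 dowel in block [34.7 -1.4]
L [-14.6   0.1] -4.0 dowel in block [29.6  1.9]
R [-8.9  0.3] 2.2 dowel in block [23.9 -1.2]
L [-3.4 -0. ] -3.7 dowel in block [18.4  1.2]
R [-0.  0.] 0.0 dowel in block [15. -0.]
10 3.4365937292648927
R [-56.5   5. ] 1.3 dowel in block [71.4 -6.6]
L [-45.2   3.6] -11.1 dowel in block [59.7  8.1]
R [-40.8   3.1] -6.3 dowel in block [55.8  3.1]
L [-36.5   2.3] -11.0 dowel in block [51.   7.7]
R [-28.8   1.6] -2.7 dowel in block [43.8  0.4]
L [-21.9   0.6] -10.2 dowel in block [36.4  6. ]
R [-10.4   0.2] 2.3 dowel in block [25.3 -1.2]
L [-5.2 -0. ] -3.3 dowel in block [20.2  1.2]
R [-1.1  0. ] 1.1 dowel in block [16.1 -0.4]
L [-0.  0.] 0.0 dowel in block [15. -0.]
```

Call:
apply_moves([
  {"travel": [-0.01, 0.03, 0.03]},
  {"travel": [-0.02, 0.06, 0.07]},
  {"travel": [-0.036, 0.088, 0.11]},
  {"travel": [-0.036, 0.088, 0.15]},
  {"travel": [-0.036, 0.088, 0.18]},
  {"travel": [-0.036, 0.088, 0.21]},
  {"travel": [-0.04, 0.088, 0.228]},
  {"travel": [-0.042, 0.088, 0.236]},
  {"travel": [-0.044, 0.088, 0.238]},
  {"travel": [-0.046, 0.088, 0.238]},
])

```text
schema error: expected keys travel, roll
```

```bash
cat >> h.py <<'E'
def track(f,c,phi,verbose=1,dx=0.0):
    """block pose (world) from top picture f near prediction"""
    from scipy.optimize import least_squares
    z=load(f); g=cv2.cvtColor(z['im'],cv2.COLOR_BGR2GRAY)
    segs=[((.05,.088),(.05,.03),.046,-1),((.05,-.03),(.05,-.088),.046,-1),((0.0,.092),(-.048,.092),.046,0),((0.0,-.092),(-.048,-.092),.046,0),((-.001,.088),(-.001,.05),.046,0),((-.001,-.05),(-.001,-.088),.046,0),((-.001,.045),(-.001,-.045),.046,0),((-.05,.088),(-.05,-.088),.046,0)]
    E=[]
    for p,q,h,sg in segs:
        a=rot(phi)@np.array(p)+c; b=rot(phi)@np.array(q)+c
        uv=proj(z,[[*a,h],[*b,h]])
        best=None
        if len(E)==4 or 1:
            for sg in (1,-1):
                e=edge(g,*uv,sign=sg,half=3.5,n=30)
                if len(e)<8: continue
                best=e if best is None or len(e)>len(best) else best
        E.append(None if best is None else onplane(z,best,h)[:,:2])
    use=[0,1,2,3]; 
    loc=[(0,.05),(0,.05),(1,.092),(1,-.092)]
    def res(x):
        r=[]
        for k,(ax,v) in zip(use,loc):
            if E[k] is not None: r.append(((E[k]-x[:2])@rot(x[2]))[:,ax]-v)
        return np.concatenate(r)*1e3
    s=least_squares(res,[*c,phi],loss='soft_l1',f_scale=.3)
    x=s.x
    if verbose:
        print('block w',x[:2].round(4),np.degrees(x[2]).round(2),'base mm',(w2b(x[:2])*1e3).round(1),'rel deg',np.degrees(x[2]-BY).round(2))
        print('  edge medians mm',[None if e is None else (len(e),(np.median(((e-x[:2])@rot(x[2]))[:,a])*1e3).round(1)) for e,a in zip(E,(0,0,1,1,0,0,0,0))])
    return x
def plan(c,phi,side,phi2,n=6,gap=0.0):
    """TCP offsets (tool mm) to follow the arc from the present pose"""
    s=bot.state(); Rm=R.from_rotvec(s['ee_rot']).as_matrix(); p=s['position']
    nrm=-Rm[:2,0]; nrm/=np.linalg.norm(nrm)
    bc=np.array([-.049,.08 if side=='L' else -.08])
    for f in np.linspace(phi,phi2,n):
        cc=swing(c,phi,side,f); b=cc+rot(f)@bc; t=b-nrm*(.020+gap)
        D=np.array([*t,.012])-p
        print(side,'rel deg',np.degrees(f-BY).round(1),'tool mm',(Rm.T@D*1e3).round(1),'tcp',t.round(4))
E
python3 - <<'E'
from h import *
s=bot.state(); print(s['clock'],s['position'],s['ft_force'])
x=track('top0',np.array([.5315,.1123]),np.radians(-.75))
snap('top','t1'); x=track('t1',np.array([.5315,.1123]),np.radians(-.75))
plan(x[:2],x[2],'L',BY-np.radians(11))
c2=swing(x[:2],x[2],'L',BY-np.radians(11)); print('after',w2b(c2))
E
```

```text
1.15 [0.40074206 0.10693677 0.25054541] [-0.45857875 -0.71793754 -0.33393983]
block w [0.5309 0.1121] -1.28 base mm [-61.5   4.7] rel deg -3.83
  edge medians mm [(30, np.float64(50.0)), (30, np.float64(50.0)), (30, np.float64(92.1)), (30, np.float64(-92.1)), (30, np.float64(0.1)), (30, np.float64(1.3)), (30, np.float64(0.7)), (30, np.float64(-49.0))]
block w [0.5309 0.1121] -1.26 base mm [-61.4   4.7] rel deg -3.81
  edge medians mm [(30, np.float64(50.0)), (30, np.float64(49.9)), (30, np.float64(92.1)), (30, np.float64(-92.1)), (30, np.float64(0.1)), (30, np.float64(1.3)), (30, np.float64(0.7)), (30, np.float64(-49.2))]
L rel deg -3.8 tool mm [-63.7  85.3 238.4] tcp [0.4637 0.1932]
L rel deg -5.2 tool mm [-67.1  86.4 238.4] tcp [0.4671 0.1943]
L rel deg -6.7 tool mm [-70.5  87.4 238.4] tcp [0.4705 0.1953]
L rel deg -8.1 tool mm [-73.9  88.3 238.4] tcp [0.4739 0.1962]
L rel deg -9.6 tool mm [-77.4  89.1 238.4] tcp [0.4773 0.197 ]
L rel deg -11.0 tool mm [-80.9  89.8 238.4] tcp [0.4808 0.1977]
after [-0.05488098  0.00362681]
```

View pics/t1.png

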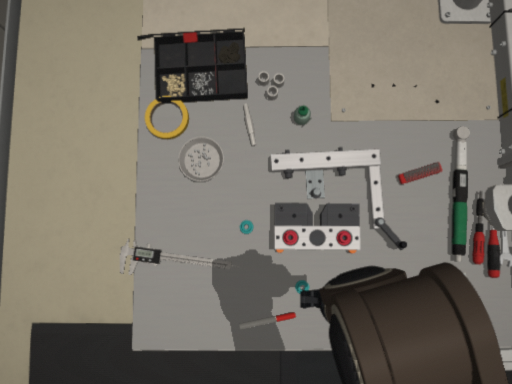

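```bash
python3 - <<'E'
s=open('h.py').read()
s=s.replace("use=[0,1,2,3]; ","use=[2,3,4,5,6,7]; ").replace("loc=[(0,.05),(0,.05),(1,.092),(1,-.092)]","loc=[(1,.092),(1,-.092),(0,0),(0,0),(0,0),(0,-.05)]")
open('h.py','w').write(s)
E
python3 - <<'E'
from h import *
x=track('t1',np.array([.5315,.1123]),np.radians(-.75))
E
```

```text
block w [0.5316 0.1123] -0.63 base mm [-60.7   5. ] rel deg -3.18
  edge medians mm [(30, np.float64(50.0)), (30, np.float64(48.7)), (30, np.float64(92.0)), (30, np.float64(-92.0)), (30, np.float64(0.1)), (30, np.float64(-0.2)), (30, np.float64(-0.1)), (30, np.float64(-49.8))]
```

Call:
apply_moves([
  {"travel": [-0.01, 0.03, 0.03], "roll": 0},
  {"travel": [-0.02, 0.06, 0.07], "roll": 0},
  {"travel": [-0.036, 0.086, 0.11], "roll": 0},
  {"travel": [-0.036, 0.086, 0.15], "roll": 0},
  {"travel": [-0.036, 0.086, 0.18], "roll": 0},
  {"travel": [-0.036, 0.086, 0.21], "roll": 0},
  {"travel": [-0.04, 0.086, 0.228], "roll": 0},
  {"travel": [-0.044, 0.086, 0.236], "roll": 0},
  {"travel": [-0.047, 0.086, 0.238], "roll": 0},
  {"travel": [-0.05, 0.086, 0.238], "roll": 0},
])

```text
clock: 2.2
position: [0.4502, 0.1948, 0.013]
ee_rot: [-0.004, -3.141, 0.002]
ft_force: [-0.2, 0.0, 0.2]
grip_width: 0.0001
```

Call:
apply_moves([
  {"travel": [-0.005, 0, 0], "roll": 0},
  {"travel": [-0.009, 0, 0], "roll": 0},
  {"travel": [-0.011, 0, 0], "roll": 0},
  {"travel": [-0.0125, 0, 0], "roll": 0},
  {"travel": [-0.014, 0, 0], "roll": 0},
  {"travel": [-0.0155, 0, 0], "roll": 0},
  {"travel": [-0.017, 0, 0], "roll": 0},
  {"travel": [-0.018, 0, 0], "roll": 0},
])

```text
clock: 3.0
position: [0.462, 0.1948, 0.0124]
ee_rot: [-0.002, -3.129, -0.001]
ft_force: [-23.4, 4.6, 14.5]
grip_width: -0.0002
```

```bash
python3 - <<'E'
from h import *
s=bot.state(); print(s['clock'],s['position'],s['ft_force'])
snap('top','t2'); x=track('t2',np.array([.5316,.1123]),np.radians(-.63))
plan(x[:2],x[2],'L',BY-np.radians(11))
E
```

```text
3.0 [0.46204248 0.19482609 0.0123735 ] [-23.35526478   4.59575925  14.47063813]
block w [0.5311 0.112 ] -1.41 base mm [-61.3   4.6] rel deg -3.96
  edge medians mm [(30, np.float64(48.9)), (30, np.float64(49.9)), None, (30, np.float64(-91.9)), None, (30, np.float64(-0.1)), (17, np.float64(0.4)), (12, np.float64(-50.2))]
L rel deg -4.0 tool mm [-2.1 -1.7  0.3] tcp [0.4641 0.1932]
L rel deg -5.4 tool mm [-5.4 -0.6  0.3] tcp [0.4674 0.1942]
L rel deg -6.8 tool mm [-8.7  0.3  0.2] tcp [0.4707 0.1952]
L rel deg -8.2 tool mm [-12.1   1.2   0.2] tcp [0.4741 0.196 ]
L rel deg -9.6 tool mm [-15.4   2.    0.2] tcp [0.4774 0.1968]
L rel deg -11.0 tool mm [-18.8   2.7   0.1] tcp [0.4808 0.1975]
```

Call:
apply_moves([
  {"travel": [0.0, 0, -0.001], "roll": 0},
  {"travel": [-0.001, 0, -0.0015], "roll": 0},
  {"travel": [-0.002, 0, -0.0015], "roll": 0},
  {"travel": [-0.003, 0, -0.0015], "roll": 0},
])

```text
clock: 3.45
position: [0.462, 0.1945, 0.0131]
ee_rot: [-0.002, -3.123, -0.002]
ft_force: [-12.9, -0.1, 7.0]
grip_width: 0.0004
```

```bash
python3 - <<'E'
from h import *
s=bot.state(); print(s['clock'],s['position'],s['ft_force'],s['moment'],s['qvel'].round(3)); print(R.from_rotvec(s['ee_rot']).as_matrix().round(4))
E
```

```text
3.45 [0.46198965 0.19452991 0.0131308 ] [-12.87390865  -0.10720521   6.98001843] [0.21014765 2.74282871 0.01768419] [-0.006  0.015  0.015  0.017  0.01  -0.006]
[[-0.9998  0.0012 -0.0191]
 [ 0.0011  1.      0.001 ]
 [ 0.0191  0.001  -0.9998]]
```

Call:
apply_moves([
  {"travel": [-0.003, 0, -0.0007], "roll": 0},
  {"travel": [-0.004, 0, -0.001], "roll": 0},
  {"travel": [-0.0055, 0.0002, -0.001], "roll": 0},
  {"travel": [-0.007, 0.0006, -0.001], "roll": 0},
  {"travel": [-0.0085, 0.001, -0.0011], "roll": 0},
])

```text
clock: 3.95
position: [0.4648, 0.1954, 0.013]
ee_rot: [-0.0, -3.111, -0.003]
ft_force: [-20.2, 2.5, 10.1]
grip_width: -0.0005
```

```bash
python3 - <<'E'
from h import *
s=bot.state(); print(s['clock'],s['position'],s['ft_force'],s['moment'],s['qvel'].round(3)); print(R.from_rotvec(s['ee_rot']).as_matrix().round(4))
E
```

```text
3.95 [0.46479339 0.19541599 0.01304145] [-20.17685328   2.47442258  10.08242649] [ 0.56944988  4.00852302 -0.03236459] [-0.004  0.026  0.036  0.007  0.001 -0.004]
[[-9.995e-01  3.000e-04 -3.030e-02]
 [ 2.000e-04  1.000e+00  2.200e-03]
 [ 3.030e-02  2.200e-03 -9.995e-01]]
```

Call:
apply_moves([
  {"travel": [0.003, -0.001, 0], "roll": 0},
  {"travel": [0.004, -0.001, 0.001], "roll": 0},
])

```text
clock: 4.15
position: [0.4611, 0.1943, 0.0122]
ee_rot: [-0.001, -3.112, -0.003]
ft_force: [-0.5, -0.1, 0.4]
grip_width: -0.0002
```

```bash
python3 - <<'E'
from h import *
s=bot.state(); print(s['clock'],s['position'],s['ft_force'],s['moment'],s['qvel'].round(3)); print(R.from_rotvec(s['ee_rot']).as_matrix().round(4))
for n in ('wrist','side','top'): snap(n,n+'3')
x=track('top3',np.array([.5316,.1123]),np.radians(-2))
E
```

```text
4.15 [0.4610867  0.19428407 0.01223585] [-0.47855734 -0.11519037  0.36539791] [-0.00464274 -0.05474856  0.01539791] [ 0.004 -0.006 -0.021 -0.044 -0.006  0.008]
[[-9.996e-01  5.000e-04 -2.940e-02]
 [ 4.000e-04  1.000e+00  1.900e-03]
 [ 2.940e-02  1.900e-03 -9.996e-01]]
block w [0.5327 0.1118] -2.07 base mm [-59.7   4.3] rel deg -4.62
  edge medians mm [(30, np.float64(49.4)), (30, np.float64(49.0)), None, (30, np.float64(-92.1)), None, (30, np.float64(0.1)), (17, np.float64(0.1)), (11, np.float64(-49.9))]
```

View pics/wrist3.png

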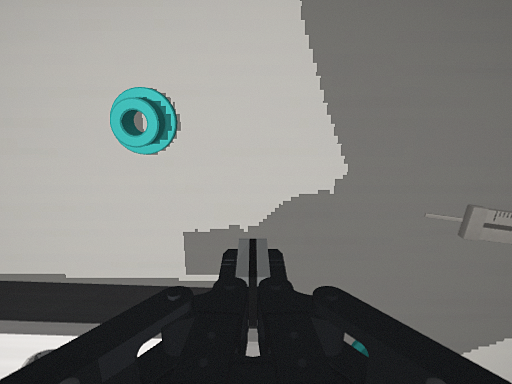

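View pics/side3.png

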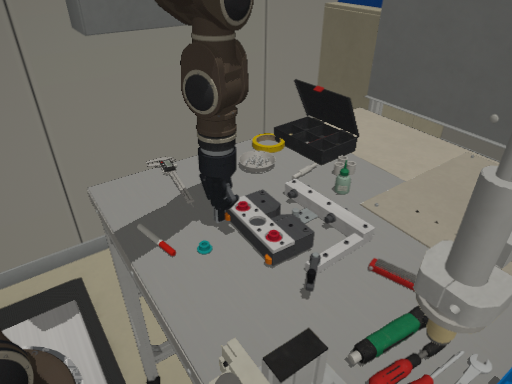

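View pics/top3.png

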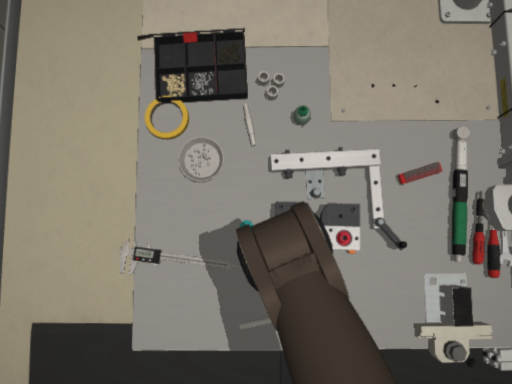

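Call:
apply_moves([
  {"travel": [-0.003, 0, -0.0003], "roll": 0},
  {"travel": [-0.005, 0, -0.0013], "roll": 0},
  {"travel": [-0.0065, 0.0002, -0.0023], "roll": 0},
  {"travel": [-0.008, 0.0004, -0.0033], "roll": 0},
  {"travel": [-0.0095, 0.0006, -0.0036], "roll": 0},
  {"travel": [-0.011, 0.001, -0.004], "roll": 0},
  {"travel": [-0.0125, 0.0013, -0.0042], "roll": 0},
])

```text
clock: 5.0
position: [0.469, 0.1956, 0.0142]
ee_rot: [0.0, -3.102, -0.005]
ft_force: [-15.4, 3.2, 0.4]
grip_width: -0.0002
```

```bash
python3 - <<'E'
from h import *
s=bot.state(); print(s['clock'],s['position'],s['ft_force'],s['moment'],s['qvel'].round(3)); print(R.from_rotvec(s['ee_rot']).as_matrix().round(4))
E
```

```text
5.0 [0.46896984 0.19561033 0.01416241] [-15.4449834    3.20158781   0.38914927] [ 0.68773304  2.97278444 -0.00440402] [-0.005  0.024  0.035  0.009  0.003 -0.006]
[[-9.992e-01 -2.000e-04 -4.000e-02]
 [-3.000e-04  1.000e+00  2.900e-03]
 [ 4.000e-02  2.900e-03 -9.992e-01]]
```

Call:
apply_moves([
  {"travel": [-0.002, 0.0, -0.0013], "roll": 0},
  {"travel": [-0.004, 0.0, -0.002], "roll": 0},
  {"travel": [-0.0055, 0.0005, -0.0022], "roll": 0},
  {"travel": [-0.007, 0.001, -0.0023], "roll": 0},
  {"travel": [-0.0085, 0.0012, -0.0024], "roll": 0},
  {"travel": [-0.0105, 0.0015, -0.0025], "roll": 0},
  {"travel": [-0.0125, 0.0018, -0.0026], "roll": 0},
  {"travel": [-0.0145, 0.002, -0.0027], "roll": 0},
])

```text
clock: 5.8
position: [0.4783, 0.1981, 0.0145]
ee_rot: [0.002, -3.09, -0.008]
ft_force: [-14.9, 5.8, 0.1]
grip_width: 0.0
```

```bash
python3 - <<'E'
from h import *
s=bot.state(); print(s['clock'],s['position'],s['ft_force'],s['qvel'].round(3)); print(R.from_rotvec(s['ee_rot']).as_matrix().round(4))
E
```

```text
5.8 [0.47825767 0.19808017 0.01446616] [-14.86832487   5.81825372   0.14600623] [-0.01   0.032  0.045  0.012  0.005 -0.011]
[[-0.9987 -0.0013 -0.0513]
 [-0.0016  1.      0.0048]
 [ 0.0513  0.0049 -0.9987]]
```

Call:
apply_moves([
  {"travel": [0.005, -0.001, 0], "roll": 0},
  {"travel": [0.018, -0.001, 0.001], "roll": 0},
  {"travel": [0.035, -0.002, 0.002], "roll": 0},
  {"travel": [0.043, -0.03, 0.003], "roll": 0},
  {"travel": [0.043, -0.075, 0.0035], "roll": 0},
  {"travel": [0.043, -0.12, 0.0035], "roll": 0},
  {"travel": [0.043, -0.155, 0.0035], "roll": 0},
  {"travel": [0.043, -0.165, 0.0035], "roll": 0},
  {"travel": [0.043, -0.165, 0.0035], "roll": 0},
])

```text
clock: 6.7
position: [0.4355, 0.032, 0.0127]
ee_rot: [-0.002, -3.092, -0.008]
ft_force: [0.1, -0.0, -0.0]
grip_width: 0.0001
```

```bash
cat > st.py <<'E'
from h import *
import sys
# st.py tag xguess yguess relphi side targetrel
tag=sys.argv[1]; c=np.array([float(sys.argv[2]),float(sys.argv[3])])/1e3; ph=np.radians(float(sys.argv[4]))+BY
s=bot.state(); print(s['clock'],s['position'].round(4),s['ft_force'].round(1),'tx',R.from_rotvec(s['ee_rot']).as_matrix()[:,0].round(4),'tz',R.from_rotvec(s['ee_rot']).as_matrix()[:,2].round(4))
snap('top',tag); x=track(tag,b2w(c),ph); x=track(tag,x[:2],x[2])
t=np.radians(float(sys.argv[6]))+BY
plan(x[:2],x[2],sys.argv[5],t); print('after',(w2b(swing(x[:2],x[2],sys.argv[5],t))*1e3).round(1))
E
python3 st.py t4 -55 3.6 -10.2 R 1
```

```text
6.7 [0.4355 0.032  0.0127] [ 0.1 -0.  -0. ] tx [-0.9988  0.0014  0.0499] tz [-0.0499  0.005  -0.9987]
block w [0.5378 0.1115] -8.07 base mm [-54.6   3.8] rel deg -10.62
  edge medians mm [(30, np.float64(49.2)), (30, np.float64(49.4)), (30, np.float64(92.0)), (30, np.float64(-92.3)), (30, np.float64(-0.1)), (30, np.float64(-0.2)), (30, np.float64(0.0)), (30, np.float64(-49.8))]
block w [0.5378 0.1115] -8.05 base mm [-54.6   3.9] rel deg -10.6
  edge medians mm [(30, np.float64(49.4)), (30, np.float64(49.4)), (30, np.float64(92.0)), (30, np.float64(-92.6)), (30, np.float64(0.1)), (30, np.float64(0.0)), (30, np.float64(0.1)), (30, np.float64(-50.0))]
R rel deg -10.6 tool mm [-22.4   6.3  -0.4] tcp [0.4581 0.0392]
R rel deg -8.3 tool mm [-27.5   3.7  -0.7] tcp [0.4632 0.0366]
R rel deg -6.0 tool mm [-32.7   1.4  -0.9] tcp [0.4684 0.0343]
R rel deg -3.6 tool mm [-38.   -0.7  -1.2] tcp [0.4737 0.0322]
R rel deg -1.3 tool mm [-43.4  -2.6  -1.5] tcp [0.4791 0.0303]
R rel deg 1.0 tool mm [-48.9  -4.3  -1.8] tcp [0.4846 0.0286]
after [-43.9   3.4]
```

View pics/t4.png

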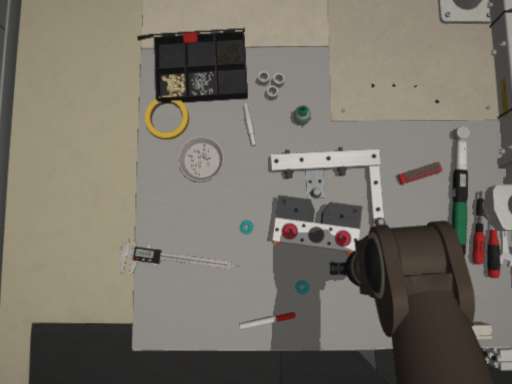

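Call:
apply_moves([
  {"travel": [-0.012, 0.006, -0.0005], "roll": 0},
  {"travel": [-0.018, 0.0063, -0.0008], "roll": 0},
  {"travel": [-0.0205, 0.0063, -0.001], "roll": 0},
  {"travel": [-0.0225, 0.006, -0.002], "roll": 0},
  {"travel": [-0.0245, 0.006, -0.003], "roll": 0},
  {"travel": [-0.0265, 0.0055, -0.0035], "roll": 0},
  {"travel": [-0.029, 0.0045, -0.0037], "roll": 0},
  {"travel": [-0.0315, 0.0035, -0.0038], "roll": 0},
  {"travel": [-0.034, 0.0025, -0.0039], "roll": 0},
  {"travel": [-0.0365, 0.0015, -0.004], "roll": 0},
])

```text
clock: 7.75
position: [0.4657, 0.0353, 0.0128]
ee_rot: [0.003, -3.078, -0.008]
ft_force: [-18.6, -0.1, 7.0]
grip_width: -0.0001
```

Call:
apply_moves([
  {"travel": [-0.002, 0, -0.0018], "roll": 0},
  {"travel": [-0.004, -0.0005, -0.003], "roll": 0},
  {"travel": [-0.006, -0.001, -0.0036], "roll": 0},
  {"travel": [-0.0085, -0.002, -0.004], "roll": 0},
  {"travel": [-0.011, -0.0028, -0.0042], "roll": 0},
  {"travel": [-0.0135, -0.0036, -0.0044], "roll": 0},
  {"travel": [-0.016, -0.0044, -0.0046], "roll": 0},
  {"travel": [-0.018, -0.005, -0.0047], "roll": 0},
  {"travel": [-0.02, -0.0056, -0.0048], "roll": 0},
  {"travel": [-0.022, -0.0062, -0.0049], "roll": 0},
])

```text
clock: 8.75
position: [0.4822, 0.0291, 0.0139]
ee_rot: [0.004, -3.065, -0.005]
ft_force: [-15.4, -3.3, 0.3]
grip_width: 0.0001
```

Call:
apply_moves([
  {"travel": [0.006, 0.001, 0], "roll": 0},
  {"travel": [0.02, 0.005, 0.001], "roll": 0},
  {"travel": [0.03, 0.03, 0.002], "roll": 0},
  {"travel": [0.03, 0.07, 0.003], "roll": 0},
  {"travel": [0.03, 0.115, 0.0035], "roll": 0},
  {"travel": [0.03, 0.15, 0.0035], "roll": 0},
  {"travel": [0.03, 0.166, 0.0035], "roll": 0},
  {"travel": [0.03, 0.166, 0.0035], "roll": 0},
])

```text
clock: 9.55
position: [0.4516, 0.1972, 0.0135]
ee_rot: [0.01, -3.067, -0.005]
ft_force: [-0.3, -1.1, 0.5]
grip_width: 0.0
```

```bash
python3 st.py t5 -44.5 3.5 0.6 L -11
```

```text
9.55 [0.4516 0.1972 0.0135] [-0.3 -1.1  0.5] tx [-0.9972 -0.0069  0.0747] tz [-0.0747  0.0033 -0.9972]
block w [0.5477 0.1113] 4.25 base mm [-44.7   3.2] rel deg 1.7
  edge medians mm [(30, np.float64(49.9)), (30, np.float64(49.1)), None, (30, np.float64(-92.0)), None, (30, np.float64(0.0)), (17, np.float64(0.1)), (16, np.float64(-49.9))]
block w [0.5479 0.1112] 3.98 base mm [-44.5   3. ] rel deg 1.43
  edge medians mm [(30, np.float64(49.4)), (30, np.float64(49.2)), None, (30, np.float64(-92.0)), None, (30, np.float64(0.1)), (17, np.float64(0.0)), (15, np.float64(-50.0))]
L rel deg 1.4 tool mm [-22.1  -8.4  -0.3] tcp [0.4735 0.1875]
L rel deg -1.1 tool mm [-27.8  -6.1  -0.8] tcp [0.4791 0.1898]
L rel deg -3.5 tool mm [-33.5  -4.1  -1.2] tcp [0.4849 0.1918]
L rel deg -6.0 tool mm [-39.3  -2.3  -1.6] tcp [0.4908 0.1937]
L rel deg -8.5 tool mm [-45.3  -0.8  -2.1] tcp [0.4967 0.1952]
L rel deg -11.0 tool mm [-51.2   0.5  -2.5] tcp [0.5026 0.1965]
after [-33.1   1.7]
```

Call:
apply_moves([
  {"travel": [-0.012, -0.008, -0.0005], "roll": 0},
  {"travel": [-0.018, -0.0084, -0.001], "roll": 0},
  {"travel": [-0.0205, -0.0084, -0.0016], "roll": 0},
  {"travel": [-0.0225, -0.0084, -0.003], "roll": 0},
  {"travel": [-0.0245, -0.0082, -0.0042], "roll": 0},
  {"travel": [-0.027, -0.0078, -0.0052], "roll": 0},
  {"travel": [-0.0295, -0.007, -0.0056], "roll": 0},
  {"travel": [-0.032, -0.006, -0.0059], "roll": 0},
  {"travel": [-0.0345, -0.005, -0.0061], "roll": 0},
  {"travel": [-0.037, -0.004, -0.0063], "roll": 0},
])

```text
clock: 10.6
position: [0.4832, 0.1906, 0.0147]
ee_rot: [0.006, -3.053, -0.005]
ft_force: [-16.1, 4.2, -0.3]
grip_width: 0.0001
```

Call:
apply_moves([
  {"travel": [-0.0025, 0.0, -0.0015], "roll": 0},
  {"travel": [-0.005, 0.0005, -0.0024], "roll": 0},
  {"travel": [-0.0075, 0.0015, -0.0027], "roll": 0},
  {"travel": [-0.01, 0.0022, -0.0029], "roll": 0},
  {"travel": [-0.0125, 0.003, -0.0031], "roll": 0},
  {"travel": [-0.0155, 0.0037, -0.0034], "roll": 0},
  {"travel": [-0.0185, 0.0043, -0.0036], "roll": 0},
  {"travel": [-0.0213, 0.005, -0.0039], "roll": 0},
  {"travel": [-0.014, 0.004, -0.0025], "roll": 0},
  {"travel": [-0.005, 0.004, -0.0005], "roll": 0},
])

```text
clock: 11.6
position: [0.4888, 0.1935, 0.0146]
ee_rot: [0.003, -3.054, -0.005]
ft_force: [0.4, 0.1, 0.2]
grip_width: -0.0004
```

Call:
apply_moves([
  {"travel": [0.018, -0.005, 0.0015], "roll": 0},
  {"travel": [0.034, -0.02, 0.003], "roll": 0},
  {"travel": [0.034, -0.065, 0.004], "roll": 0},
  {"travel": [0.034, -0.11, 0.0045], "roll": 0},
  {"travel": [0.034, -0.145, 0.0045], "roll": 0},
  {"travel": [0.034, -0.156, 0.0045], "roll": 0},
  {"travel": [0.034, -0.156, 0.0045], "roll": 0},
])

```text
clock: 12.3
position: [0.4551, 0.0359, 0.0129]
ee_rot: [-0.003, -3.055, -0.005]
ft_force: [-0.2, -0.8, 0.3]
grip_width: -0.0003
```

```bash
python3 st.py t6 -33.5 1.9 -10.6 R 0.5
```

```text
12.3 [0.4551 0.0359 0.0129] [-0.2 -0.8  0.3] tx [-0.9963  0.0018  0.0862] tz [-0.0862  0.0033 -0.9963]
block w [0.5589 0.11  ] -8.41 base mm [-33.6   1.3] rel deg -10.96
  edge medians mm [(30, np.float64(49.4)), (30, np.float64(49.2)), (30, np.float64(92.0)), (29, np.float64(-92.6)), (30, np.float64(-0.2)), (30, np.float64(-0.0)), (30, np.float64(-0.0)), (30, np.float64(-49.9))]
block w [0.5589 0.1099] -8.42 base mm [-33.6   1.3] rel deg -10.97
  edge medians mm [(30, np.float64(49.4)), (30, np.float64(49.4)), (30, np.float64(92.1)), (29, np.float64(-93.0)), (30, np.float64(0.0)), (29, np.float64(0.0)), (30, np.float64(0.0)), (30, np.float64(-50.0))]
R rel deg -11.0 tool mm [-23.5   1.   -1.1] tcp [0.4787 0.0379]
R rel deg -8.7 tool mm [-28.6  -1.6  -1.6] tcp [0.4838 0.0354]
R rel deg -6.4 tool mm [-33.7  -3.9  -2. ] tcp [0.4889 0.0331]
R rel deg -4.1 tool mm [-38.9  -6.   -2.5] tcp [0.4941 0.0309]
R rel deg -1.8 tool mm [-44.2  -7.9  -3. ] tcp [0.4994 0.029 ]
R rel deg 0.5 tool mm [-49.6  -9.6  -3.4] tcp [0.5048 0.0273]
after [-23.    0.7]
```

View pics/t6.png

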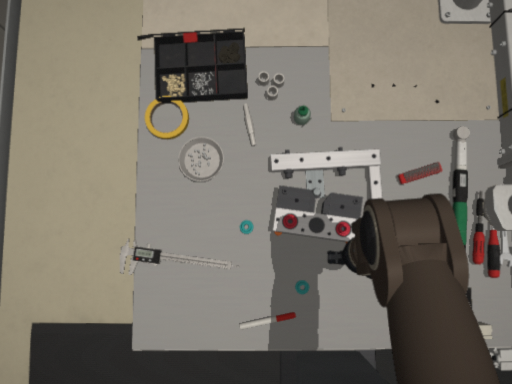

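Call:
apply_moves([
  {"travel": [-0.013, 0.001, -0.0007], "roll": 0},
  {"travel": [-0.019, 0.001, -0.0014], "roll": 0},
  {"travel": [-0.0215, 0.001, -0.0022], "roll": 0},
  {"travel": [-0.0235, 0.001, -0.0036], "roll": 0},
  {"travel": [-0.0255, 0.0007, -0.005], "roll": 0},
  {"travel": [-0.028, 0.0, -0.006], "roll": 0},
  {"travel": [-0.0305, -0.001, -0.0065], "roll": 0},
  {"travel": [-0.033, -0.002, -0.0068], "roll": 0},
  {"travel": [-0.0355, -0.003, -0.007], "roll": 0},
  {"travel": [-0.038, -0.004, -0.0072], "roll": 0},
])

```text
clock: 13.35
position: [0.4872, 0.0333, 0.0142]
ee_rot: [0.002, -3.041, -0.003]
ft_force: [-15.9, -2.6, 0.3]
grip_width: -0.0003
```

Call:
apply_moves([
  {"travel": [-0.0025, -0.0005, -0.0015], "roll": 0},
  {"travel": [-0.005, -0.0012, -0.0025], "roll": 0},
  {"travel": [-0.0075, -0.002, -0.0028], "roll": 0},
  {"travel": [-0.01, -0.003, -0.0031], "roll": 0},
  {"travel": [-0.0125, -0.004, -0.0033], "roll": 0},
  {"travel": [-0.015, -0.0048, -0.0036], "roll": 0},
  {"travel": [-0.0175, -0.0056, -0.0038], "roll": 0},
  {"travel": [-0.0195, -0.0062, -0.004], "roll": 0},
  {"travel": [-0.013, -0.005, -0.0025], "roll": 0},
  {"travel": [-0.005, -0.005, -0.0005], "roll": 0},
])

```text
clock: 14.35
position: [0.493, 0.0292, 0.0139]
ee_rot: [0.004, -3.042, -0.003]
ft_force: [-0.2, -0.2, 0.0]
grip_width: -0.0001
```

Call:
apply_moves([
  {"travel": [0.014, 0.01, 0.0015], "roll": 0},
  {"travel": [0.023, 0.045, 0.0025], "roll": 0},
  {"travel": [0.023, 0.09, 0.003], "roll": 0},
  {"travel": [0.023, 0.13, 0.003], "roll": 0},
  {"travel": [0.023, 0.157, 0.003], "roll": 0},
  {"travel": [0.023, 0.157, 0.003], "roll": 0},
])

```text
clock: 14.95
position: [0.4691, 0.19, 0.0141]
ee_rot: [0.011, -3.044, -0.006]
ft_force: [0.0, 0.1, -0.7]
grip_width: -0.0001
```

```bash
python3 st.py t7 -23.5 0.6 1 L -8; python3 - <<'E'
from h import *
z=load('t7');cv2.imwrite('pics/c7.png',cv2.resize(z['im'][130:270,220:400],None,fx=4,fy=4,interpolation=cv2.INTER_CUBIC))
E
```

```text
14.95 [0.4691 0.19   0.0141] [ 0.   0.1 -0.7] tx [-0.9952 -0.0077  0.0976] tz [-0.0976  0.0034 -0.9952]
block w [0.5694 0.1094] 2.41 base mm [-23.1   0.3] rel deg -0.14
  edge medians mm [(18, np.float64(53.4)), (30, np.float64(49.2)), None, (30, np.float64(-92.0)), None, (30, np.float64(0.0)), (12, np.float64(-0.3)), (12, np.float64(-49.8))]
block w [0.5697 0.1093] 2.15 base mm [-22.9   0.2] rel deg -0.4
  edge medians mm [(20, np.float64(54.1)), (30, np.float64(49.0)), None, (30, np.float64(-92.0)), None, (30, np.float64(0.1)), (12, np.float64(-0.6)), (13, np.float64(-49.9))]
L rel deg -0.4 tool mm [-28.8  -1.2  -0.9] tcp [0.4977 0.1872]
L rel deg -1.9 tool mm [-32.3   0.1  -1.2] tcp [0.5012 0.1886]
L rel deg -3.4 tool mm [-35.8   1.3  -1.6] tcp [0.5047 0.1898]
L rel deg -5.0 tool mm [-39.4   2.4  -1.9] tcp [0.5083 0.1909]
L rel deg -6.5 tool mm [-43.    3.4  -2.3] tcp [0.5119 0.192 ]
L rel deg -8.0 tool mm [-46.6   4.4  -2.6] tcp [0.5155 0.193 ]
after [-15.9  -0.6]
```

View pics/c7.png

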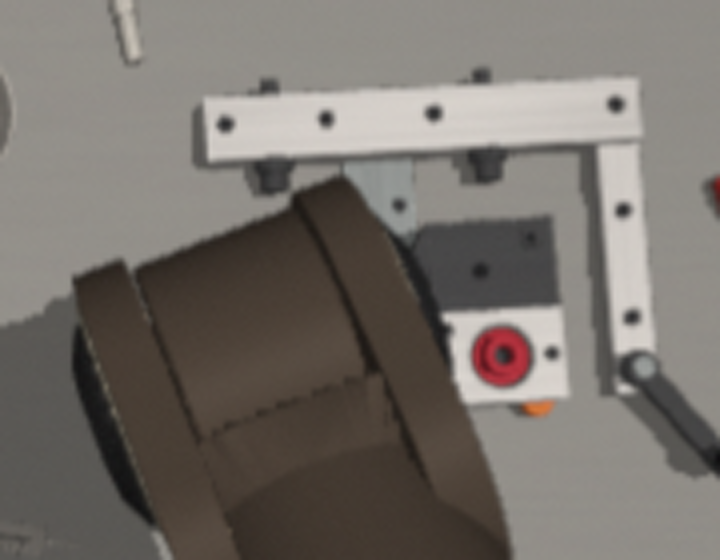

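Call:
apply_moves([
  {"travel": [-0.015, -0.001, -0.001], "roll": 0},
  {"travel": [-0.023, -0.0015, -0.002], "roll": 0},
  {"travel": [-0.0255, -0.0015, -0.003], "roll": 0},
  {"travel": [-0.0275, -0.0012, -0.0046], "roll": 0},
  {"travel": [-0.0295, -0.001, -0.006], "roll": 0},
  {"travel": [-0.0315, -0.0006, -0.0067], "roll": 0},
  {"travel": [-0.0335, 0.0, -0.007], "roll": 0},
  {"travel": [-0.0355, 0.0006, -0.0072], "roll": 0},
])

```text
clock: 15.8
position: [0.4982, 0.1886, 0.0157]
ee_rot: [0.009, -3.03, -0.006]
ft_force: [-15.6, 4.6, 0.8]
grip_width: -0.0002
```

Call:
apply_moves([
  {"travel": [-0.0025, 0.0002, -0.0015], "roll": 0},
  {"travel": [-0.005, 0.0008, -0.0025], "roll": 0},
  {"travel": [-0.0075, 0.0015, -0.0028], "roll": 0},
  {"travel": [-0.0095, 0.002, -0.003], "roll": 0},
  {"travel": [-0.012, 0.0025, -0.0033], "roll": 0},
  {"travel": [-0.006, 0.0025, -0.002], "roll": 0},
  {"travel": [0.004, 0.002, 0], "roll": 0},
])

```text
clock: 16.5
position: [0.4945, 0.19, 0.0161]
ee_rot: [0.007, -3.031, -0.006]
ft_force: [0.8, 0.1, -0.9]
grip_width: 0.0002
```

Call:
apply_moves([
  {"travel": [0.014, -0.005, 0.003], "roll": 0},
  {"travel": [0.017, -0.045, 0.004], "roll": 0},
  {"travel": [0.017, -0.09, 0.005], "roll": 0},
  {"travel": [0.017, -0.13, 0.005], "roll": 0},
  {"travel": [0.017, -0.158, 0.005], "roll": 0},
  {"travel": [0.017, -0.158, 0.005], "roll": 0},
])

```text
clock: 17.1
position: [0.4777, 0.0288, 0.0129]
ee_rot: [-0.0, -3.032, -0.005]
ft_force: [-0.5, 1.0, 0.3]
grip_width: -0.0
```

```bash
python3 st.py t8 -18 0 -5 R 2; python3 - <<'E'
from h import *
z=load('t8');cv2.imwrite('pics/c8.png',cv2.resize(z['im'][130:270,220:400],None,fx=4,fy=4,interpolation=cv2.INTER_CUBIC))
E
```

```text
17.1 [0.4777 0.0288 0.0129] [-0.5  1.   0.3] tx [-0.994   0.      0.1093] tz [-0.1093  0.003  -0.994 ]
block w [0.573  0.1098] -2.0 base mm [-19.4   0.6] rel deg -4.55
  edge medians mm [(30, np.float64(49.2)), (30, np.float64(49.5)), (30, np.float64(91.6)), (25, np.float64(-86.9)), (30, np.float64(-0.1)), (28, np.float64(-0.1)), (30, np.float64(0.1)), (30, np.float64(-49.8))]
block w [0.5731 0.1101] -1.99 base mm [-19.4   0.8] rel deg -4.54
  edge medians mm [(30, np.float64(49.2)), (30, np.float64(49.4)), (30, np.float64(91.2)), (27, np.float64(-86.8)), (30, np.float64(0.1)), (29, np.float64(-0.5)), (30, np.float64(0.1)), (30, np.float64(-50.0))]
R rel deg -4.5 tool mm [-23.4   1.5  -1.7] tcp [0.5013 0.0318]
R rel deg -3.2 tool mm [-26.4   0.4  -2. ] tcp [0.5043 0.0307]
R rel deg -1.9 tool mm [-29.4  -0.7  -2.4] tcp [0.5073 0.0296]
R rel deg -0.6 tool mm [-32.5  -1.7  -2.7] tcp [0.5104 0.0286]
R rel deg 0.7 tool mm [-35.5  -2.7  -3. ] tcp [0.5135 0.0277]
R rel deg 2.0 tool mm [-38.6  -3.5  -3.4] tcp [0.5166 0.0268]
after [-13.4   0.9]
```

View pics/c8.png

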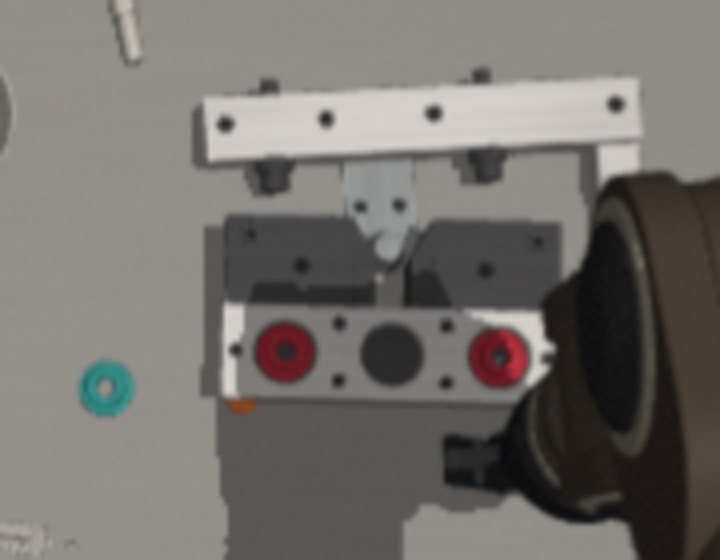

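Call:
apply_moves([
  {"travel": [-0.013, 0.0015, -0.001], "roll": 0},
  {"travel": [-0.019, 0.0015, -0.002], "roll": 0},
  {"travel": [-0.0215, 0.0015, -0.003], "roll": 0},
  {"travel": [-0.0235, 0.0015, -0.0044], "roll": 0},
  {"travel": [-0.0255, 0.001, -0.0058], "roll": 0},
  {"travel": [-0.028, 0.0005, -0.0067], "roll": 0},
  {"travel": [-0.0305, -0.0002, -0.007], "roll": 0},
  {"travel": [-0.033, -0.001, -0.0073], "roll": 0},
])

```text
clock: 17.95
position: [0.5054, 0.0297, 0.0143]
ee_rot: [0.004, -3.019, -0.003]
ft_force: [-15.0, -2.0, 1.6]
grip_width: 0.0001
```

Call:
apply_moves([
  {"travel": [-0.0025, -0.0005, -0.0015], "roll": 0},
  {"travel": [-0.005, -0.001, -0.0026], "roll": 0},
  {"travel": [-0.007, -0.0017, -0.003], "roll": 0},
  {"travel": [-0.009, -0.0023, -0.0032], "roll": 0},
  {"travel": [-0.0115, -0.003, -0.0035], "roll": 0},
])

```text
clock: 18.45
position: [0.5114, 0.0272, 0.0142]
ee_rot: [0.006, -3.006, -0.001]
ft_force: [-14.2, -2.4, 1.0]
grip_width: 0.0
```

```bash
python3 st.py t9 -13.4 0.5 1.5 R 2
```

```text
18.45 [0.5114 0.0272 0.0142] [-14.2  -2.4   1. ] tx [-0.9909 -0.0042  0.1348] tz [-1.348e-01  6.000e-04 -9.909e-01]
block w [0.5786 0.1051] 3.87 base mm [-14.1  -4.4] rel deg 1.32
  edge medians mm [(30, np.float64(49.9)), (30, np.float64(48.9)), (30, np.float64(90.9)), (22, np.float64(-85.6)), (30, np.float64(0.2)), (27, np.float64(0.1)), (30, np.float64(-0.1)), (27, np.float64(-49.9))]
block w [0.5781 0.1036] 3.21 base mm [-14.7  -5.9] rel deg 0.66
  edge medians mm [(30, np.float64(49.7)), (30, np.float64(50.2)), (30, np.float64(90.7)), (16, np.float64(-84.9)), (30, np.float64(-0.2)), (26, np.float64(-5.2)), (30, np.float64(0.4)), (26, np.float64(-49.8))]
R rel deg 0.7 tool mm [-1.9 -6.2  2. ] tcp [0.5136 0.0209]
R rel deg 0.9 tool mm [-2.6 -6.4  1.9] tcp [0.5143 0.0207]
R rel deg 1.2 tool mm [-3.2 -6.6  1.8] tcp [0.5149 0.0205]
R rel deg 1.5 tool mm [-3.8 -6.7  1.7] tcp [0.5155 0.0203]
R rel deg 1.7 tool mm [-4.5 -6.9  1.7] tcp [0.5162 0.0202]
R rel deg 2.0 tool mm [-5.1 -7.1  1.6] tcp [0.5168 0.02  ]
after [-13.5  -5.8]
```

Call:
apply_moves([
  {"travel": [0.008, 0.001, 0.0], "roll": 0},
  {"travel": [0.022, 0.005, 0.003], "roll": 0},
  {"travel": [0.027, 0.04, 0.0045], "roll": 0},
  {"travel": [0.027, 0.085, 0.005], "roll": 0},
  {"travel": [0.027, 0.13, 0.005], "roll": 0},
  {"travel": [0.027, 0.158, 0.005], "roll": 0},
  {"travel": [0.027, 0.158, 0.005], "roll": 0},
])

```text
clock: 19.2
position: [0.4844, 0.1892, 0.0132]
ee_rot: [0.015, -3.009, -0.003]
ft_force: [-0.6, -0.2, -0.2]
grip_width: -0.0001
```

```bash
sed -i 's/def track(f,c,phi,verbose=1,dx=0.0):/def track(f,c,phi,verbose=1,drop=()):/; s/if E\[k\] is not None: r/if E[k] is not None and k not in drop: r/' h.py
sed -i "s/^snap('top',tag).*/dr=(3,5) if s['position'][1]<.1 else (2,4,7)\nsnap('top',tag); x=track(tag,b2w(c),ph,drop=dr); x=track(tag,x[:2],x[2],drop=dr)/" st.py
python3 - <<'E'
from h import *
track('t9',b2w([-.0134,.0005]),BY+.02,drop=(3,5))
track('t8',b2w([-.019,.0005]),BY-.08,drop=(3,5))
E
python3 st.py t10 -13.9 0.4 1 L -4;  python3 - <<'E'
from h import *
z=load('t10');cv2.imwrite('pics/c10.png',cv2.resize(z['im'][130:270,220:400],None,fx=4,fy=4,interpolation=cv2.INTER_CUBIC))
E
```

```text
block w [0.5785 0.1041] 3.75 base mm [-14.2  -5.4] rel deg 1.2
  edge medians mm [(30, np.float64(49.9)), (30, np.float64(49.3)), (30, np.float64(92.0)), (23, np.float64(-85.0)), (30, np.float64(0.0)), (27, np.float64(0.5)), (30, np.float64(-0.0)), (27, np.float64(-50.1))]
block w [0.5731 0.1094] -1.82 base mm [-19.4   0.2] rel deg -4.37
  edge medians mm [(30, np.float64(49.4)), (30, np.float64(49.1)), (30, np.float64(91.9)), (26, np.float64(-86.1)), (30, np.float64(0.1)), (29, np.float64(-0.4)), (30, np.float64(-0.1)), (30, np.float64(-49.9))]
19.2 [0.4844 0.1892 0.0132] [-0.6 -0.2 -0.2] tx [-0.9911 -0.0099  0.1324] tz [-0.1324  0.0011 -0.9912]
block w [0.5781 0.1093] 3.74 base mm [-14.4  -0.2] rel deg 1.19
  edge medians mm [None, (30, np.float64(49.3)), None, (30, np.float64(-91.9)), (19, np.float64(1.4)), (30, np.float64(-0.1)), None, (8, np.float64(-50.1))]
block w [0.5778 0.1093] 3.99 base mm [-14.8  -0.1] rel deg 1.44
  edge medians mm [None, (30, np.float64(49.4)), None, (30, np.float64(-92.0)), (19, np.float64(2.3)), (30, np.float64(0.1)), None, (9, np.float64(-50.0))]
L rel deg 1.4 tool mm [-19.1  -2.   -1.4] tcp [0.5033 0.1855]
L rel deg 0.4 tool mm [-21.6  -1.   -1.8] tcp [0.5058 0.1866]
L rel deg -0.7 tool mm [-24.1  -0.   -2.1] tcp [0.5083 0.1876]
L rel deg -1.8 tool mm [-26.6   0.9  -2.4] tcp [0.5108 0.1885]
L rel deg -2.9 tool mm [-29.1   1.8  -2.8] tcp [0.5133 0.1894]
L rel deg -4.0 tool mm [-31.6   2.6  -3.1] tcp [0.5158 0.1903]
after [-9.7 -0.4]
```

View pics/c10.png

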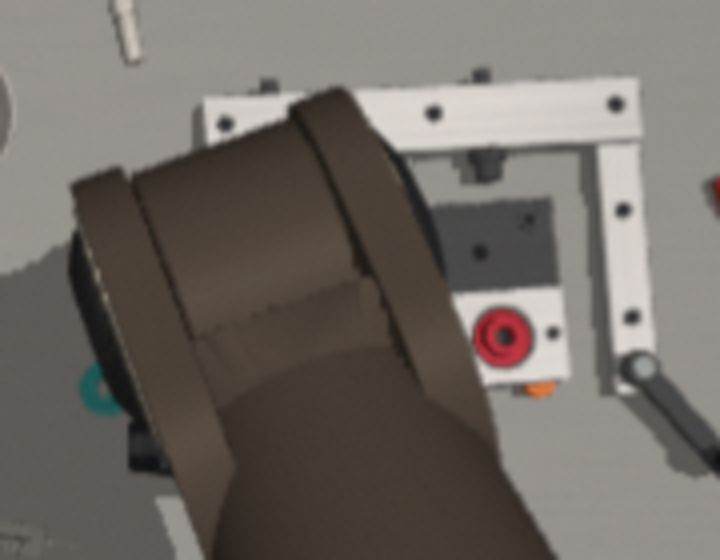

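Call:
apply_moves([
  {"travel": [-0.01, -0.0015, -0.001], "roll": 0},
  {"travel": [-0.0145, -0.002, -0.002], "roll": 0},
  {"travel": [-0.017, -0.002, -0.003], "roll": 0},
  {"travel": [-0.019, -0.002, -0.0044], "roll": 0},
  {"travel": [-0.021, -0.0018, -0.0058], "roll": 0},
  {"travel": [-0.0235, -0.0012, -0.0067], "roll": 0},
  {"travel": [-0.026, -0.0004, -0.0071], "roll": 0},
  {"travel": [-0.028, 0.0004, -0.0074], "roll": 0},
])

```text
clock: 20.05
position: [0.5069, 0.1873, 0.0149]
ee_rot: [0.011, -2.995, -0.003]
ft_force: [-15.8, 3.6, 0.9]
grip_width: 0.0002
```

Call:
apply_moves([
  {"travel": [-0.0025, 0.0, -0.0015], "roll": 0},
  {"travel": [-0.0045, 0.0005, -0.0025], "roll": 0},
  {"travel": [-0.006, 0.0008, -0.0028], "roll": 0},
  {"travel": [-0.0075, 0.0012, -0.003], "roll": 0},
  {"travel": [-0.002, 0.0012, -0.001], "roll": 0},
  {"travel": [0.008, 0.001, 0.001], "roll": 0},
])

```text
clock: 20.65
position: [0.4995, 0.1874, 0.0149]
ee_rot: [0.009, -2.996, -0.003]
ft_force: [0.1, 0.2, -0.5]
grip_width: -0.0
```

Call:
apply_moves([
  {"travel": [0.01, -0.005, 0.003], "roll": 0},
  {"travel": [0.012, -0.045, 0.004], "roll": 0},
  {"travel": [0.012, -0.09, 0.0045], "roll": 0},
  {"travel": [0.012, -0.13, 0.0045], "roll": 0},
  {"travel": [0.012, -0.157, 0.0045], "roll": 0},
  {"travel": [0.012, -0.157, 0.0045], "roll": 0},
])

```text
clock: 21.25
position: [0.4875, 0.0271, 0.0122]
ee_rot: [0.001, -2.997, -0.002]
ft_force: [0.1, 0.2, 0.5]
grip_width: -0.0002
```

```bash
python3 st.py t11 -11 -0.2 -2.4 R 2;  python3 - <<'E'
from h import *
z=load('t11');cv2.imwrite('pics/c11.png',cv2.resize(z['im'][130:270,220:400],None,fx=4,fy=4,interpolation=cv2.INTER_CUBIC))
E
```

```text
21.25 [0.4875 0.0271 0.0122] [0.1 0.2 0.5] tx [-0.9895 -0.001   0.1444] tz [-1.444e-01  9.000e-04 -9.895e-01]
block w [0.5815 0.1094] 0.23 base mm [-11.   -0.3] rel deg -2.32
  edge medians mm [(30, np.float64(49.0)), (30, np.float64(49.4)), (30, np.float64(92.1)), (30, np.float64(-88.7)), (30, np.float64(-0.1)), (30, np.float64(-0.5)), (30, np.float64(0.1)), (28, np.float64(-49.9))]
block w [0.5814 0.1093] 0.21 base mm [-11.1  -0.3] rel deg -2.34
  edge medians mm [(30, np.float64(49.5)), (30, np.float64(49.5)), (30, np.float64(92.1)), (30, np.float64(-88.1)), (30, np.float64(0.1)), (30, np.float64(-0.4)), (30, np.float64(0.1)), (28, np.float64(-49.9))]
R rel deg -2.3 tool mm [-24.9   0.5  -3.4] tcp [0.5127 0.0291]
R rel deg -1.5 tool mm [-26.9  -0.2  -3.7] tcp [0.5148 0.0284]
R rel deg -0.6 tool mm [-28.9  -0.9  -4. ] tcp [0.5168 0.0277]
R rel deg 0.3 tool mm [-30.9  -1.5  -4.3] tcp [0.5188 0.0271]
R rel deg 1.1 tool mm [-32.9  -2.1  -4.6] tcp [0.5209 0.0265]
R rel deg 2.0 tool mm [-35.   -2.7  -4.9] tcp [0.5229 0.0259]
after [-7.1 -0.2]
```

View pics/c11.png

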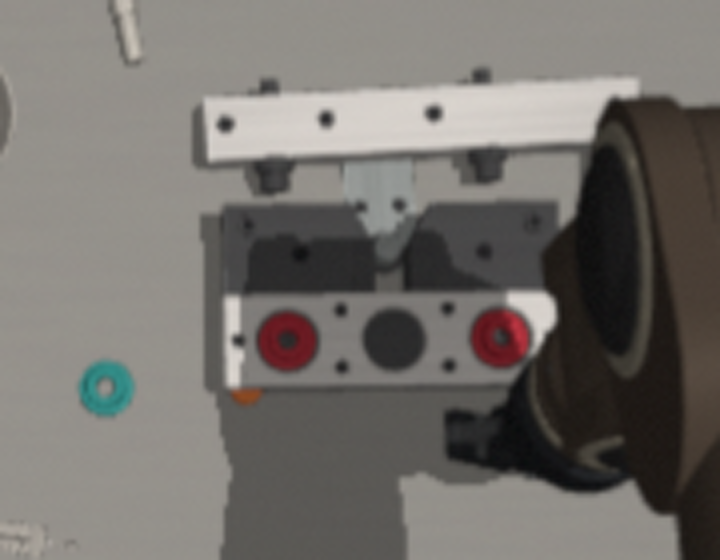

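Call:
apply_moves([
  {"travel": [-0.013, 0.0005, -0.0015], "roll": 0},
  {"travel": [-0.02, 0.0005, -0.0028], "roll": 0},
  {"travel": [-0.0225, 0.0005, -0.0038], "roll": 0},
  {"travel": [-0.0245, 0.0003, -0.0052], "roll": 0},
  {"travel": [-0.0265, 0.0, -0.0065], "roll": 0},
  {"travel": [-0.0285, -0.0005, -0.0074], "roll": 0},
  {"travel": [-0.0305, -0.001, -0.0078], "roll": 0},
  {"travel": [-0.0325, -0.0015, -0.0081], "roll": 0},
])

```text
clock: 22.1
position: [0.5152, 0.0275, 0.0135]
ee_rot: [0.006, -2.984, -0.0]
ft_force: [-14.5, -2.7, -0.3]
grip_width: 0.0001
```

Call:
apply_moves([
  {"travel": [-0.0025, -0.0003, -0.0015], "roll": 0},
  {"travel": [-0.0045, -0.0007, -0.0026], "roll": 0},
  {"travel": [-0.006, -0.0011, -0.003], "roll": 0},
  {"travel": [-0.0075, -0.0015, -0.0032], "roll": 0},
  {"travel": [-0.009, -0.0018, -0.0035], "roll": 0},
  {"travel": [-0.002, -0.0018, -0.0015], "roll": 0},
  {"travel": [0.008, 0.001, 0.001], "roll": 0},
])

```text
clock: 22.8
position: [0.5078, 0.0292, 0.0134]
ee_rot: [0.007, -2.985, -0.0]
ft_force: [0.3, 0.6, 0.2]
grip_width: 0.0002
```

Call:
apply_moves([
  {"travel": [0.01, 0.005, 0.002], "roll": 0},
  {"travel": [0.012, 0.045, 0.0025], "roll": 0},
  {"travel": [0.012, 0.09, 0.003], "roll": 0},
  {"travel": [0.012, 0.13, 0.003], "roll": 0},
  {"travel": [0.012, 0.159, 0.003], "roll": 0},
  {"travel": [0.012, 0.159, 0.003], "roll": 0},
])

```text
clock: 23.4
position: [0.4946, 0.1921, 0.0129]
ee_rot: [0.015, -2.987, -0.002]
ft_force: [0.6, -1.0, -0.3]
grip_width: 0.0003
```

```bash
python3 st.py t12 -7.1 -0.2 2 L -3;  python3 - <<'E'
from h import *
z=load('t12');cv2.imwrite('pics/c12.png',cv2.resize(z['im'][130:270,220:400],None,fx=4,fy=4,interpolation=cv2.INTER_CUBIC))
E
```

```text
23.4 [0.4946 0.1921 0.0129] [ 0.6 -1.  -0.3] tx [-0.988  -0.0099  0.1542] tz [-1.542e-01  8.000e-04 -9.880e-01]
block w [0.5865 0.1085] 3.08 base mm [-6.1 -1.3] rel deg 0.53
  edge medians mm [None, (30, np.float64(48.3)), None, (30, np.float64(-91.9)), None, (30, np.float64(-0.0)), (12, np.float64(0.6)), (10, np.float64(-50.1))]
block w [0.5863 0.1086] 3.33 base mm [-6.3 -1.2] rel deg 0.78
  edge medians mm [None, (30, np.float64(48.4)), None, (30, np.float64(-92.0)), None, (30, np.float64(0.1)), (10, np.float64(0.2)), (10, np.float64(-50.0))]
L rel deg 0.8 tool mm [-18.1  -5.   -2.1] tcp [0.5127 0.1855]
L rel deg 0.0 tool mm [-19.8  -4.3  -2.4] tcp [0.5144 0.1862]
L rel deg -0.7 tool mm [-21.5  -3.6  -2.6] tcp [0.5161 0.1868]
L rel deg -1.5 tool mm [-23.3  -2.9  -2.9] tcp [0.5179 0.1875]
L rel deg -2.2 tool mm [-25.   -2.3  -3.2] tcp [0.5196 0.1882]
L rel deg -3.0 tool mm [-26.7  -1.7  -3.4] tcp [0.5214 0.1888]
after [-2.8 -1.4]
```

Call:
apply_moves([
  {"travel": [-0.009, -0.004, -0.001], "roll": 0},
  {"travel": [-0.0135, -0.005, -0.002], "roll": 0},
  {"travel": [-0.016, -0.005, -0.003], "roll": 0},
  {"travel": [-0.018, -0.005, -0.0044], "roll": 0},
  {"travel": [-0.02, -0.0045, -0.0058], "roll": 0},
  {"travel": [-0.022, -0.004, -0.0067], "roll": 0},
  {"travel": [-0.024, -0.0035, -0.007], "roll": 0},
])

```text
clock: 24.15
position: [0.5129, 0.1869, 0.0145]
ee_rot: [0.011, -2.972, -0.006]
ft_force: [-18.3, 7.9, 1.4]
grip_width: 0.0001
```

Call:
apply_moves([
  {"travel": [-0.002, 0.001, -0.0013], "roll": 0},
  {"travel": [-0.0035, 0.002, -0.002], "roll": 0},
  {"travel": [-0.005, 0.0025, -0.0026], "roll": 0},
  {"travel": [-0.006, 0.003, -0.0028], "roll": 0},
])

```text
clock: 24.55
position: [0.5142, 0.1877, 0.0148]
ee_rot: [0.008, -2.961, -0.004]
ft_force: [-14.8, -0.4, -0.9]
grip_width: 0.0
```

Call:
apply_moves([
  {"travel": [0.008, 0.0, 0.001], "roll": 0},
  {"travel": [0.022, -0.005, 0.004], "roll": 0},
  {"travel": [0.025, -0.045, 0.005], "roll": 0},
  {"travel": [0.025, -0.09, 0.006], "roll": 0},
  {"travel": [0.025, -0.13, 0.006], "roll": 0},
  {"travel": [0.025, -0.16, 0.006], "roll": 0},
  {"travel": [0.025, -0.16, 0.006], "roll": 0},
])

```text
clock: 25.25
position: [0.4896, 0.0236, 0.0132]
ee_rot: [-0.001, -2.962, -0.003]
ft_force: [0.1, 0.6, 0.7]
grip_width: 0.0006
```

```bash
python3 st.py t13 -5 -0.8 -1 R 1.5;  python3 - <<'E'
from h import *
z=load('t13');cv2.imwrite('pics/c13.png',cv2.resize(z['im'][130:270,220:400],None,fx=4,fy=4,interpolation=cv2.INTER_CUBIC))
E
```

```text
25.25 [0.4896 0.0236 0.0132] [0.1 0.6 0.7] tx [-9.839e-01  5.000e-04  1.788e-01] tz [-0.1788  0.0021 -0.9839]
block w [0.5882 0.1084] 1.48 base mm [-4.4 -1.5] rel deg -1.07
  edge medians mm [(30, np.float64(48.7)), (30, np.float64(48.9)), (30, np.float64(92.1)), (30, np.float64(-92.4)), (30, np.float64(-0.1)), (30, np.float64(0.1)), (30, np.float64(0.0)), (29, np.float64(-50.1))]
block w [0.5882 0.1084] 1.48 base mm [-4.3 -1.5] rel deg -1.07
  edge medians mm [(30, np.float64(48.8)), (30, np.float64(48.6)), (30, np.float64(92.0)), (30, np.float64(-92.6)), (30, np.float64(0.1)), (30, np.float64(0.1)), (30, np.float64(0.1)), (28, np.float64(-50.0))]
R rel deg -1.1 tool mm [-31.3   1.9  -4.5] tcp [0.5213 0.0271]
R rel deg -0.6 tool mm [-32.5   1.5  -4.7] tcp [0.5225 0.0267]
R rel deg -0.0 tool mm [-33.7   1.1  -4.9] tcp [0.5237 0.0264]
R rel deg 0.5 tool mm [-34.9   0.7  -5.1] tcp [0.5249 0.026 ]
R rel deg 1.0 tool mm [-36.1   0.4  -5.3] tcp [0.5262 0.0256]
R rel deg 1.5 tool mm [-37.3   0.1  -5.6] tcp [0.5274 0.0253]
after [-2.  -1.4]
```

View pics/c13.png

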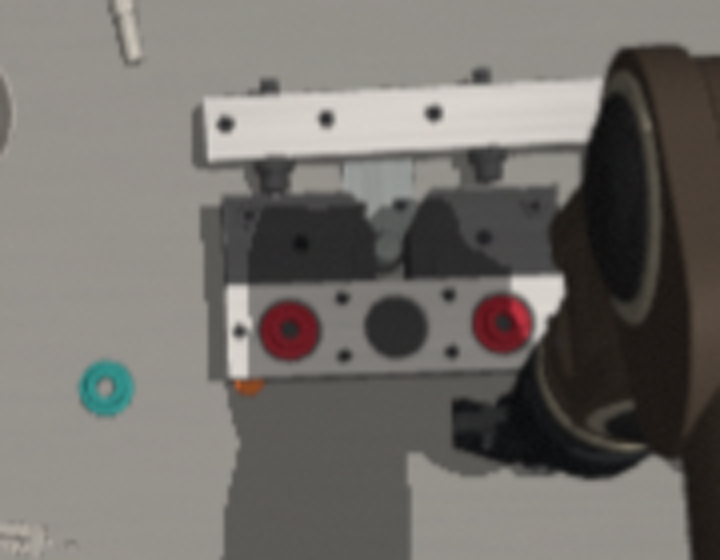

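Call:
apply_moves([
  {"travel": [-0.016, 0.0015, -0.002], "roll": 0},
  {"travel": [-0.024, 0.002, -0.0035], "roll": 0},
  {"travel": [-0.027, 0.002, -0.0045], "roll": 0},
  {"travel": [-0.029, 0.0018, -0.0058], "roll": 0},
  {"travel": [-0.031, 0.0016, -0.0072], "roll": 0},
  {"travel": [-0.033, 0.0012, -0.008], "roll": 0},
  {"travel": [-0.035, 0.0008, -0.0086], "roll": 0},
])

```text
clock: 26.0
position: [0.52, 0.0266, 0.014]
ee_rot: [0.002, -2.951, -0.005]
ft_force: [-13.3, -0.0, -0.9]
grip_width: -0.0
```

Call:
apply_moves([
  {"travel": [-0.002, -0.0002, -0.0013], "roll": 0},
  {"travel": [-0.004, -0.0005, -0.0024], "roll": 0},
  {"travel": [-0.0055, -0.0008, -0.0028], "roll": 0},
  {"travel": [-0.0065, -0.001, -0.0031], "roll": 0},
])

```text
clock: 26.4
position: [0.5218, 0.026, 0.0146]
ee_rot: [0.003, -2.941, -0.005]
ft_force: [-14.2, 0.9, 1.2]
grip_width: -0.0001
```

Call:
apply_moves([
  {"travel": [0.008, 0.0, 0.001], "roll": 0},
  {"travel": [0.022, 0.005, 0.004], "roll": 0},
  {"travel": [0.025, 0.045, 0.005], "roll": 0},
  {"travel": [0.025, 0.09, 0.0055], "roll": 0},
  {"travel": [0.025, 0.13, 0.0055], "roll": 0},
  {"travel": [0.025, 0.16, 0.0055], "roll": 0},
  {"travel": [0.025, 0.16, 0.0055], "roll": 0},
])

```text
clock: 27.1
position: [0.4963, 0.1897, 0.0152]
ee_rot: [0.011, -2.943, -0.007]
ft_force: [0.1, -0.3, 0.1]
grip_width: 0.0001
```

```bash
python3 st.py t14 -3.2 -1.4 0.5 L -1.5
```

```text
27.1 [0.4963 0.1897 0.0152] [ 0.1 -0.3  0.1] tx [-0.9803 -0.0077  0.1972] tz [-0.1972  0.0037 -0.9803]
block w [0.5889 0.108 ] 3.55 base mm [-3.7 -1.9] rel deg 1.0
  edge medians mm [None, (26, np.float64(49.8)), (19, np.float64(97.6)), (30, np.float64(-92.0)), None, (30, np.float64(0.0)), None, None]
block w [0.589  0.1081] 3.56 base mm [-3.6 -1.9] rel deg 1.01
  edge medians mm [None, (26, np.float64(49.9)), (17, np.float64(97.4)), (30, np.float64(-92.0)), None, (30, np.float64(0.0)), None, None]
L rel deg 1.0 tool mm [-19.2  -3.3  -0.7] tcp [0.5151 0.1847]
L rel deg 0.5 tool mm [-20.4  -2.8  -1. ] tcp [0.5162 0.1852]
L rel deg 0.0 tool mm [-21.5  -2.3  -1.2] tcp [0.5174 0.1857]
L rel deg -0.5 tool mm [-22.6  -1.9  -1.4] tcp [0.5185 0.1861]
L rel deg -1.0 tool mm [-23.7  -1.4  -1.6] tcp [0.5197 0.1866]
L rel deg -1.5 tool mm [-24.9  -1.   -1.9] tcp [0.5208 0.187 ]
after [-1.3 -2. ]
```

Call:
apply_moves([
  {"travel": [-0.01, -0.002, -0.0005], "roll": 0},
  {"travel": [-0.0145, -0.003, -0.0015], "roll": 0},
  {"travel": [-0.017, -0.003, -0.0025], "roll": 0},
  {"travel": [-0.019, -0.003, -0.0042], "roll": 0},
  {"travel": [-0.021, -0.0028, -0.0058], "roll": 0},
  {"travel": [-0.0225, -0.0022, -0.0066], "roll": 0},
  {"travel": [-0.024, -0.0017, -0.0072], "roll": 0},
])

```text
clock: 27.85
position: [0.5154, 0.1851, 0.0159]
ee_rot: [0.007, -2.93, -0.005]
ft_force: [-15.5, 2.0, -0.1]
grip_width: 0.0002
```

Call:
apply_moves([
  {"travel": [-0.002, 0.0005, -0.0013], "roll": 0},
  {"travel": [-0.004, 0.001, -0.0024], "roll": 0},
  {"travel": [-0.0055, 0.0014, -0.003], "roll": 0},
])

```text
clock: 28.15
position: [0.5162, 0.1849, 0.0164]
ee_rot: [0.004, -2.918, -0.003]
ft_force: [-14.5, 0.8, -0.1]
grip_width: -0.0002
```

Call:
apply_moves([
  {"travel": [0.008, 0.0, 0.001], "roll": 0},
  {"travel": [0.022, -0.005, 0.005], "roll": 0},
  {"travel": [0.025, -0.045, 0.0065], "roll": 0},
  {"travel": [0.025, -0.09, 0.0075], "roll": 0},
  {"travel": [0.025, -0.13, 0.0075], "roll": 0},
  {"travel": [0.025, -0.158, 0.0075], "roll": 0},
  {"travel": [0.025, -0.158, 0.0075], "roll": 0},
])

```text
clock: 28.85
position: [0.4908, 0.0232, 0.0145]
ee_rot: [-0.004, -2.919, -0.003]
ft_force: [0.2, 0.3, 0.5]
grip_width: 0.0002
```

```bash
python3 st.py t15 -2.2 -1.7 -0.3 R 1;  python3 - <<'E'
from h import *
z=load('t15');cv2.imwrite('pics/c15.png',cv2.resize(z['im'][130:270,220:400],None,fx=4,fy=4,interpolation=cv2.INTER_CUBIC))
E
```

```text
28.85 [0.4908 0.0232 0.0145] [0.2 0.3 0.5] tx [-0.9754  0.0025  0.2205] tz [-0.2205  0.0022 -0.9754]
block w [0.5907 0.1083] 1.76 base mm [-1.9 -1.7] rel deg -0.79
  edge medians mm [(22, np.float64(50.2)), (25, np.float64(49.0)), (30, np.float64(92.0)), (26, np.float64(-92.6)), (30, np.float64(-0.1)), (30, np.float64(-0.2)), (30, np.float64(0.1)), (28, np.float64(-50.1))]
block w [0.5907 0.1082] 1.74 base mm [-1.8 -1.8] rel deg -0.81
  edge medians mm [(23, np.float64(49.9)), (25, np.float64(48.8)), (30, np.float64(92.1)), (26, np.float64(-92.2)), (30, np.float64(0.0)), (30, np.float64(-0.5)), (30, np.float64(0.0)), (30, np.float64(-50.0))]
R rel deg -0.8 tool mm [-33.    2.1  -4.9] tcp [0.5242 0.0268]
R rel deg -0.4 tool mm [-33.8   1.8  -5.1] tcp [0.525  0.0265]
R rel deg -0.1 tool mm [-34.7   1.6  -5.3] tcp [0.5259 0.0263]
R rel deg 0.3 tool mm [-35.5   1.3  -5.5] tcp [0.5267 0.026 ]
R rel deg 0.6 tool mm [-36.3   1.1  -5.7] tcp [0.5276 0.0257]
R rel deg 1.0 tool mm [-37.2   0.8  -5.8] tcp [0.5284 0.0255]
after [-0.2 -1.7]
```

View pics/c15.png

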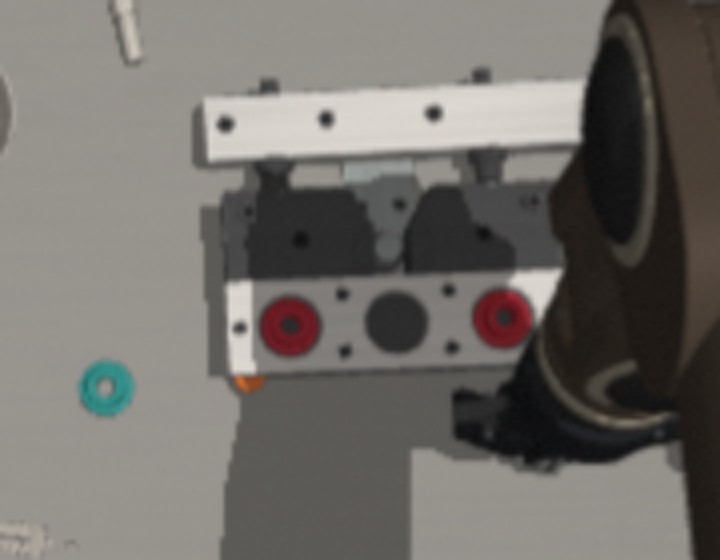

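Call:
apply_moves([
  {"travel": [-0.018, 0.0015, -0.003], "roll": 0},
  {"travel": [-0.026, 0.002, -0.0048], "roll": 0},
  {"travel": [-0.029, 0.002, -0.0058], "roll": 0},
  {"travel": [-0.031, 0.002, -0.0073], "roll": 0},
  {"travel": [-0.033, 0.0018, -0.0088], "roll": 0},
  {"travel": [-0.0345, 0.0015, -0.0098], "roll": 0},
  {"travel": [-0.0355, 0.0012, -0.0102], "roll": 0},
])

```text
clock: 29.6
position: [0.522, 0.0264, 0.0153]
ee_rot: [-0.001, -2.908, -0.004]
ft_force: [-13.1, -0.6, -0.5]
grip_width: 0.0
```

Call:
apply_moves([
  {"travel": [-0.002, -0.0002, -0.0012], "roll": 0},
  {"travel": [-0.0035, -0.0004, -0.0022], "roll": 0},
  {"travel": [-0.0048, -0.0006, -0.0028], "roll": 0},
])

```text
clock: 29.9
position: [0.5224, 0.0266, 0.016]
ee_rot: [0.0, -2.898, -0.005]
ft_force: [-13.5, 0.8, -0.0]
grip_width: 0.0001
```

Call:
apply_moves([
  {"travel": [-0.002, -0.0002, -0.0012], "roll": 0},
  {"travel": [-0.004, -0.0004, -0.0024], "roll": 0},
  {"travel": [-0.0052, -0.0006, -0.003], "roll": 0},
  {"travel": [-0.006, -0.0007, -0.0032], "roll": 0},
])

```text
clock: 30.3
position: [0.5239, 0.0263, 0.0166]
ee_rot: [0.001, -2.888, -0.004]
ft_force: [-13.4, -0.9, 1.0]
grip_width: 0.0004
```

```bash
python3 st.py t16 -1 -1.7 0 R 1
```

```text
30.3 [0.5239 0.0263 0.0166] [-13.4  -0.9   1. ] tx [-0.968  -0.0014  0.2508] tz [-0.2508  0.0028 -0.968 ]
block w [0.5923 0.1081] 3.07 base mm [-0.3 -2. ] rel deg 0.52
  edge medians mm [(22, np.float64(49.5)), (28, np.float64(49.1)), (30, np.float64(92.0)), (24, np.float64(-95.7)), (30, np.float64(-0.0)), (21, np.float64(-0.1)), (30, np.float64(0.1)), (24, np.float64(-50.1))]
block w [0.5924 0.1081] 3.07 base mm [-0.2 -1.9] rel deg 0.52
  edge medians mm [(22, np.float64(49.4)), (28, np.float64(48.9)), (30, np.float64(92.0)), (22, np.float64(-96.7)), (30, np.float64(0.0)), (22, np.float64(0.1)), (30, np.float64(0.1)), (24, np.float64(-50.0))]
R rel deg 0.5 tool mm [-4.8 -0.6  3.6] tcp [0.5277 0.0256]
R rel deg 0.6 tool mm [-5.  -0.6  3.5] tcp [0.528  0.0255]
R rel deg 0.7 tool mm [-5.2 -0.7  3.5] tcp [0.5282 0.0255]
R rel deg 0.8 tool mm [-5.4 -0.8  3.4] tcp [0.5284 0.0254]
R rel deg 0.9 tool mm [-5.7 -0.8  3.3] tcp [0.5286 0.0253]
R rel deg 1.0 tool mm [-5.9 -0.9  3.3] tcp [0.5289 0.0253]
after [ 0.2 -1.9]
```

Call:
apply_moves([
  {"travel": [0.008, 0.0, 0.002], "roll": 0},
  {"travel": [0.02, 0.005, 0.006], "roll": 0},
  {"travel": [0.0245, 0.045, 0.008], "roll": 0},
  {"travel": [0.0245, 0.09, 0.0085], "roll": 0},
  {"travel": [0.0245, 0.13, 0.0085], "roll": 0},
  {"travel": [0.0245, 0.157, 0.0085], "roll": 0},
  {"travel": [0.0245, 0.157, 0.0085], "roll": 0},
])

```text
clock: 31.05
position: [0.4984, 0.1868, 0.0153]
ee_rot: [0.009, -2.89, -0.006]
ft_force: [0.4, -0.5, 0.3]
grip_width: 0.0003
```

```bash
python3 st.py t17 -0.5 -1.9 0.5 L 0;  python3 - <<'E'
from h import *
snap('side','s17')
z=load('s17');cv2.imwrite('pics/c17.png',cv2.resize(z['im'][130:310,175:375],None,fx=4,fy=3.3,interpolation=cv2.INTER_CUBIC))
E
```

```text
31.05 [0.4984 0.1868 0.0153] [ 0.4 -0.5  0.3] tx [-0.9686 -0.0064  0.2485] tz [-0.2485  0.0031 -0.9686]
block w [0.591 0.108] 3.56 base mm [-1.6 -2.1] rel deg 1.01
  edge medians mm [None, (19, np.float64(49.3)), None, (30, np.float64(-92.0)), None, (30, np.float64(-0.0)), None, None]
block w [0.5911 0.1079] 3.55 base mm [-1.5 -2.1] rel deg 1.0
  edge medians mm [None, (17, np.float64(49.4)), None, (30, np.float64(-92.0)), None, (30, np.float64(0.1)), None, None]
L rel deg 1.0 tool mm [-19.2  -0.5  -1.6] tcp [0.5172 0.1846]
L rel deg 0.8 tool mm [-19.6  -0.3  -1.7] tcp [0.5177 0.1848]
L rel deg 0.6 tool mm [-20.1  -0.1  -1.8] tcp [0.5181 0.185 ]
L rel deg 0.4 tool mm [-20.5   0.1  -2. ] tcp [0.5186 0.1852]
L rel deg 0.2 tool mm [-21.    0.3  -2.1] tcp [0.5191 0.1854]
L rel deg 0.0 tool mm [-21.4   0.5  -2.2] tcp [0.5195 0.1856]
after [-0.6 -2.1]
```

View pics/c17.png

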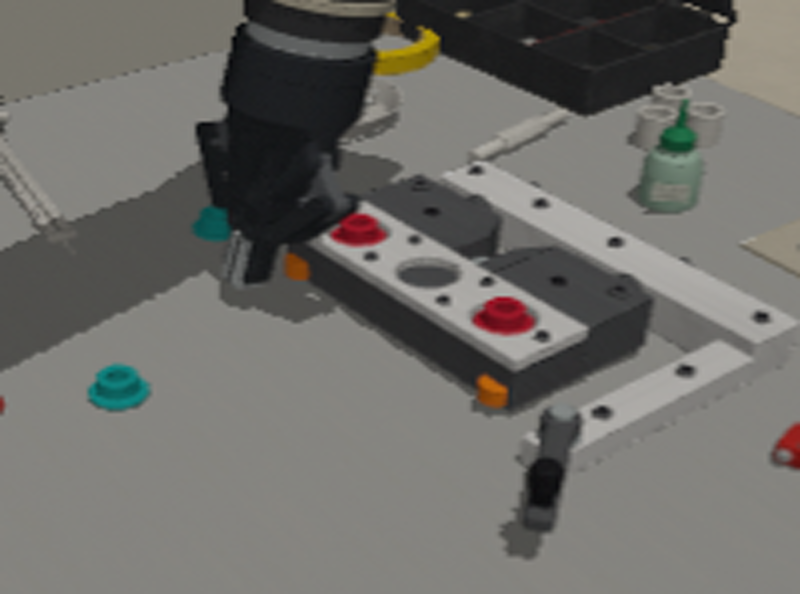

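Call:
apply_moves([
  {"travel": [-0.009, -0.0005, -0.002], "roll": 0},
  {"travel": [-0.014, -0.0005, -0.0032], "roll": 0},
  {"travel": [-0.0165, -0.0005, -0.0042], "roll": 0},
  {"travel": [-0.0185, -0.0003, -0.0055], "roll": 0},
  {"travel": [-0.02, 0.0, -0.0064], "roll": 0},
  {"travel": [-0.021, 0.0, -0.007], "roll": 0},
  {"travel": [-0.022, 0.0002, -0.0074], "roll": 0},
])

```text
clock: 31.85
position: [0.5158, 0.183, 0.0157]
ee_rot: [0.002, -2.877, -0.003]
ft_force: [-14.7, 1.6, 0.6]
grip_width: 0.0001
```

Call:
apply_moves([
  {"travel": [-0.002, 0.001, -0.0012], "roll": 0},
  {"travel": [-0.0038, 0.0015, -0.0022], "roll": 0},
  {"travel": [-0.005, 0.002, -0.0027], "roll": 0},
])

```text
clock: 32.15
position: [0.5165, 0.1835, 0.0159]
ee_rot: [0.0, -2.866, -0.001]
ft_force: [-14.2, -0.9, 0.7]
grip_width: -0.0003
```

Call:
apply_moves([
  {"travel": [-0.002, 0.0, -0.0012], "roll": 0},
  {"travel": [-0.0038, 0.0005, -0.0024], "roll": 0},
  {"travel": [-0.0052, 0.001, -0.003], "roll": 0},
  {"travel": [-0.0058, 0.001, -0.0032], "roll": 0},
])

```text
clock: 32.55
position: [0.5177, 0.1834, 0.0163]
ee_rot: [-0.001, -2.854, -0.0]
ft_force: [-15.8, 0.5, 1.3]
grip_width: -0.0002
```

Call:
apply_moves([
  {"travel": [0.008, 0.0, 0.002], "roll": 0},
  {"travel": [0.02, -0.005, 0.006], "roll": 0},
  {"travel": [0.028, -0.045, 0.009], "roll": 0},
  {"travel": [0.028, -0.09, 0.0095], "roll": 0},
  {"travel": [0.028, -0.13, 0.0095], "roll": 0},
  {"travel": [0.028, -0.158, 0.0095], "roll": 0},
  {"travel": [0.028, -0.158, 0.0095], "roll": 0},
])

```text
clock: 33.25
position: [0.4883, 0.022, 0.0154]
ee_rot: [-0.009, -2.855, 0.0]
ft_force: [-0.0, 0.5, 0.1]
grip_width: 0.0004
```

```bash
python3 st.py t18 -0 -1.9 0 R 1;  python3 - <<'E'
from h import *
z=load('t18');cv2.imwrite('pics/c18.png',cv2.resize(z['im'][130:270,220:400],None,fx=4,fy=4,interpolation=cv2.INTER_CUBIC))
E
```

```text
33.25 [0.4883 0.022  0.0154] [-0.   0.5  0.1] tx [-0.9593  0.0062  0.2823] tz [-2.823e-01  7.000e-04 -9.593e-01]
block w [0.5926 0.1081] 1.83 base mm [-0. -2.] rel deg -0.72
  edge medians mm [(22, np.float64(49.4)), (26, np.float64(49.2)), (30, np.float64(92.0)), (14, np.float64(-90.4)), (30, np.float64(-0.0)), (30, np.float64(-0.2)), (30, np.float64(0.0)), (29, np.float64(-50.1))]
block w [0.5926 0.1081] 1.81 base mm [ 0. -2.] rel deg -0.74
  edge medians mm [(22, np.float64(49.4)), (27, np.float64(48.9)), (30, np.float64(92.0)), (17, np.float64(-86.0)), (30, np.float64(0.1)), (30, np.float64(0.1)), (30, np.float64(0.1)), (29, np.float64(-50.0))]
R rel deg -0.7 tool mm [-37.1   3.3  -7.4] tcp [0.5262 0.0267]
R rel deg -0.4 tool mm [-37.9   3.   -7.7] tcp [0.527  0.0265]
R rel deg -0.0 tool mm [-38.7   2.8  -7.9] tcp [0.5278 0.0262]
R rel deg 0.3 tool mm [-39.5   2.5  -8.1] tcp [0.5286 0.026 ]
R rel deg 0.7 tool mm [-40.3   2.3  -8.4] tcp [0.5294 0.0257]
R rel deg 1.0 tool mm [-41.1   2.1  -8.6] tcp [0.5302 0.0255]
after [ 1.6 -1.9]
```

View pics/c18.png

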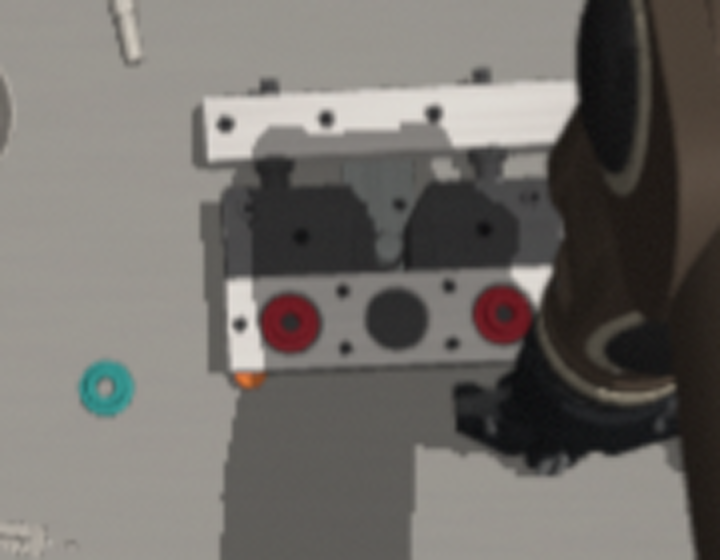

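Call:
apply_moves([
  {"travel": [-0.02, 0.002, -0.0059], "roll": 0},
  {"travel": [-0.029, 0.003, -0.0085], "roll": 0},
  {"travel": [-0.032, 0.003, -0.0096], "roll": 0},
  {"travel": [-0.034, 0.003, -0.0107], "roll": 0},
  {"travel": [-0.0355, 0.003, -0.0119], "roll": 0},
  {"travel": [-0.037, 0.0027, -0.0128], "roll": 0},
  {"travel": [-0.0382, 0.0025, -0.0133], "roll": 0},
  {"travel": [-0.039, 0.0023, -0.0137], "roll": 0},
])

```text
clock: 34.1
position: [0.5241, 0.0263, 0.0165]
ee_rot: [-0.006, -2.844, -0.001]
ft_force: [-13.5, 0.4, 0.3]
grip_width: 0.0002
```

Call:
apply_moves([
  {"travel": [-0.002, 0.0, -0.0012], "roll": 0},
  {"travel": [-0.004, -0.0002, -0.0022], "roll": 0},
  {"travel": [-0.0052, -0.0004, -0.0028], "roll": 0},
  {"travel": [-0.006, -0.0005, -0.003], "roll": 0},
  {"travel": [-0.0066, -0.0006, -0.0032], "roll": 0},
])

```text
clock: 34.6
position: [0.5244, 0.0265, 0.0171]
ee_rot: [-0.005, -2.831, -0.002]
ft_force: [-19.1, 3.1, 5.0]
grip_width: 0.0
```

Call:
apply_moves([
  {"travel": [0.008, 0.0, 0.002], "roll": 0},
  {"travel": [0.018, 0.005, 0.006], "roll": 0},
  {"travel": [0.0224, 0.045, 0.0085], "roll": 0},
  {"travel": [0.0224, 0.09, 0.0088], "roll": 0},
  {"travel": [0.0224, 0.13, 0.0088], "roll": 0},
  {"travel": [0.0224, 0.157, 0.0088], "roll": 0},
  {"travel": [0.0224, 0.157, 0.0088], "roll": 0},
])

```text
clock: 35.3
position: [0.501, 0.1872, 0.0159]
ee_rot: [0.002, -2.833, -0.003]
ft_force: [0.1, -1.3, -0.0]
grip_width: 0.0001
```

```bash
python3 st.py t19 0.5 -1.9 0 L 0
```

```text
35.3 [0.501  0.1872 0.0159] [ 0.1 -1.3 -0. ] tx [-0.9529 -0.002   0.3034] tz [-0.3034  0.0019 -0.9529]
block w [0.5936 0.1076] 2.34 base mm [ 1.  -2.6] rel deg -0.21
  edge medians mm [None, (19, np.float64(48.7)), None, (30, np.float64(-92.0)), None, (23, np.float64(-0.1)), None, None]
block w [0.5935 0.1076] 2.42 base mm [ 0.9 -2.5] rel deg -0.13
  edge medians mm [None, (19, np.float64(48.9)), None, (30, np.float64(-92.0)), None, (23, np.float64(0.1)), None, None]
L rel deg -0.1 tool mm [-20.5  -0.   -2.5] tcp [0.5212 0.1855]
L rel deg -0.1 tool mm [-20.4  -0.   -2.5] tcp [0.5211 0.1854]
L rel deg -0.1 tool mm [-20.4  -0.1  -2.4] tcp [0.521  0.1854]
L rel deg -0.1 tool mm [-20.3  -0.1  -2.4] tcp [0.521  0.1854]
L rel deg -0.0 tool mm [-20.2  -0.1  -2.4] tcp [0.5209 0.1854]
L rel deg 0.0 tool mm [-20.2  -0.1  -2.4] tcp [0.5209 0.1853]
after [ 0.8 -2.5]
```

Call:
apply_moves([
  {"travel": [-0.009, -0.001, -0.0026], "roll": 0},
  {"travel": [-0.0135, -0.001, -0.004], "roll": 0},
  {"travel": [-0.0155, -0.001, -0.0049], "roll": 0},
  {"travel": [-0.0172, -0.001, -0.0062], "roll": 0},
  {"travel": [-0.0188, -0.0008, -0.0073], "roll": 0},
  {"travel": [-0.0198, -0.0006, -0.008], "roll": 0},
  {"travel": [-0.0206, -0.0005, -0.0085], "roll": 0},
])

```text
clock: 36.05
position: [0.5171, 0.184, 0.017]
ee_rot: [-0.002, -2.819, -0.002]
ft_force: [-19.1, 2.7, 2.7]
grip_width: 0.0002
```

Call:
apply_moves([
  {"travel": [-0.003, 0.0002, -0.0016], "roll": 0},
  {"travel": [-0.005, 0.0005, -0.0027], "roll": 0},
  {"travel": [-0.006, 0.0006, -0.003], "roll": 0},
  {"travel": [-0.0063, 0.0006, -0.0032], "roll": 0},
])

```text
clock: 36.45
position: [0.5169, 0.184, 0.0173]
ee_rot: [-0.004, -2.803, -0.003]
ft_force: [-22.0, 4.2, 2.8]
grip_width: 0.0005
```

Call:
apply_moves([
  {"travel": [0.008, 0, 0.002], "roll": 0},
  {"travel": [0.025, 0, 0.008], "roll": 0},
  {"travel": [0.057, 0, 0.02], "roll": 0},
  {"travel": [0.07, -0.02, -0.01], "roll": 0},
  {"travel": [0.083, -0.05, -0.045], "roll": 0},
  {"travel": [0.09, -0.09, -0.074], "roll": 0},
  {"travel": [0.09, -0.135, -0.074], "roll": 0},
  {"travel": [0.09, -0.18, -0.074], "roll": 0},
  {"travel": [0.09, -0.22, -0.074], "roll": 0},
  {"travel": [0.09, -0.25, -0.074], "roll": 0},
])

```text
clock: 37.45
position: [0.4558, -0.0693, 0.1168]
ee_rot: [-0.008, -2.805, -0.003]
ft_force: [-0.1, 0.3, -0.0]
grip_width: -0.0001
```

```bash
python3 - <<'E'
from h import *
s=bot.state(); print(s['clock'],s['position'].round(4),s['ft_force'].round(1)); print(R.from_rotvec(s['ee_rot']).as_matrix().round(4))
snap('top','t20'); track('t20',b2w([.0008,-.0025]),BY); snap('side','s20'); snap('wrist','w20')
z=load('t20');cv2.imwrite('pics/c20.png',cv2.resize(z['im'][130:270,220:420],None,fx=4,fy=4,interpolation=cv2.INTER_CUBIC))
z=load('s20');cv2.imwrite('pics/c20s.png',cv2.resize(z['im'][160:310,195:395],None,fx=4,fy=4,interpolation=cv2.INTER_CUBIC))
E
```

```text
37.45 [ 0.4558 -0.0693  0.1168] [-0.1  0.3 -0. ]
[[-0.9438  0.0061 -0.3304]
 [ 0.0054  1.      0.0031]
 [ 0.3304  0.0011 -0.9438]]
block w [0.5931 0.108 ] 2.53 base mm [ 0.5 -2.1] rel deg -0.02
  edge medians mm [(21, np.float64(49.2)), (23, np.float64(49.2)), (30, np.float64(92.1)), (30, np.float64(-91.9)), (30, np.float64(-0.2)), (30, np.float64(-0.1)), (30, np.float64(-0.1)), (30, np.float64(-50.2))]
```

View pics/c20.png

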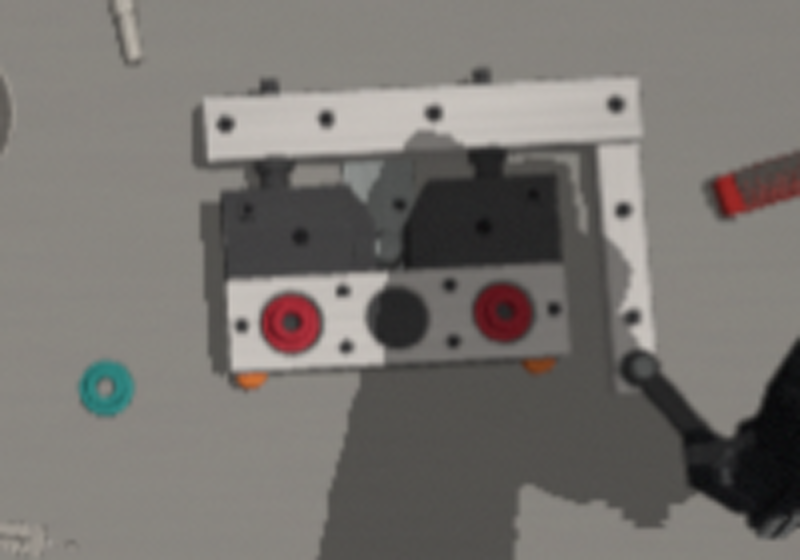

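View pics/c20s.png

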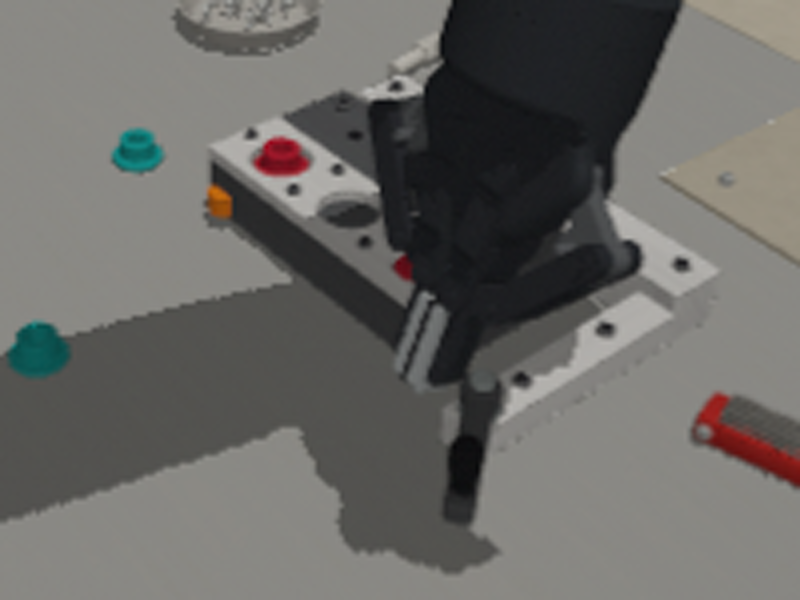

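View pics/w20.png

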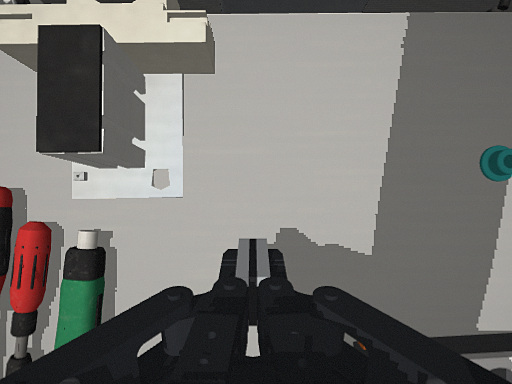

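```bash
cat > latch.py <<'E'
from h import *
import sys
s=bot.state(); Rm=R.from_rotvec(s['ee_rot']).as_matrix(); p=s['position']
print(s['clock'],p.round(4),s['ft_force'].round(1))
f=lambda w:(Rm.T@(np.array(w)-p)*1e3).round(1)
print('above',f([.5086,-.0935,.112]),'down',f([.5086,-.0935,.046]))
pv=np.array([.5400,-.0285])
for th in np.arange(2.2,-.01,-.2):
    a=th+.044; e=np.array([-np.sin(a),np.cos(a)]); t=np.array([np.cos(a),np.sin(a)])
    D=.0205+.0045*max(0,np.cos(a)); k=pv+.066*e; w=k-D*t
    print(round(th,1),f([*w,.046]),'w',w.round(4),'knob',k.round(4))
E
python3 latch.py
```

```text
37.6 [ 0.4558 -0.0682  0.1166] [ 0.  -0.5  0.4]
above [-51.5 -24.9 -13.3] down [-73.3 -25.   49. ]
2.2 [-66.3 -17.3  51.5] w [ 0.5012 -0.0857] knob [ 0.4884 -0.0697]
2.0 [-56.2  -8.5  55. ] w [ 0.4906 -0.0768] knob [ 0.4813 -0.0586]
1.8 [-48.    2.2  57.9] w [ 0.482 -0.066] knob [ 0.4764 -0.0463]
1.6 [-42.   14.4  60.1] w [ 0.4757 -0.0538] knob [ 0.4742 -0.0333]
1.4 [-38.3  27.1  61.4] w [ 0.4719 -0.0411] knob [ 0.4745 -0.0202]
1.2 [-36.9  40.1  61.9] w [ 0.4704 -0.0281] knob [ 0.4775 -0.0073]
1.0 [-37.8  53.2  61.6] w [ 0.4715 -0.015 ] knob [0.4829 0.0047]
0.8 [-41.1  66.   60.5] w [ 0.4751 -0.0022] knob [0.4907 0.0154]
0.6 [-46.7  78.1  58.5] w [0.4811 0.0098] knob [0.5004 0.0243]
0.4 [-54.5  88.9  55.8] w [0.4895 0.0205] knob [0.5116 0.0311]
0.2 [-64.3  97.9  52.4] w [0.4999 0.0295] knob [0.5241 0.0355]
-0.0 [-75.8 104.8  48.4] w [0.5121 0.0363] knob [0.5371 0.0374]
```

Go over, then down on the far side of the knob.

Call:
apply_moves([
  {"travel": [-0.025, -0.015, -0.007], "roll": 0},
  {"travel": [-0.0515, -0.026, -0.0133], "roll": 0},
  {"travel": [-0.0515, -0.026, -0.0133], "roll": 0},
  {"travel": [-0.06, -0.026, 0.012], "roll": 0},
  {"travel": [-0.068, -0.026, 0.034], "roll": 0},
  {"travel": [-0.0733, -0.026, 0.049], "roll": 0},
  {"travel": [-0.0733, -0.026, 0.049], "roll": 0},
])

```text
clock: 38.3
position: [0.5068, -0.0934, 0.0442]
ee_rot: [-0.009, -2.8, -0.005]
ft_force: [-0.1, 0.1, -0.2]
grip_width: 0.0001
```

```bash
python3 latch.py; python3 - <<'E'
from h import *
snap('top','t21'); snap('side','s21')
z=load('t21');a=cv2.resize(z['im'][170:290,300:440],None,fx=3,fy=3,interpolation=cv2.INTER_CUBIC)
z=load('s21');b=cv2.resize(z['im'][190:310,235:365],None,fx=3,fy=3,interpolation=cv2.INTER_CUBIC)
cv2.imwrite('pics/c21.png',np.hstack([a[:360,:390],b[:360,:390]]))
E
```

```text
38.3 [ 0.5068 -0.0934  0.0442] [-0.1  0.1 -0.2]
above [ 21.    0.1 -64.5] down [-1.1 -0.1 -2.3]
2.2 [6.  7.7 0.2] w [ 0.5012 -0.0857] knob [ 0.4884 -0.0697]
2.0 [16.  16.5  3.8] w [ 0.4906 -0.0768] knob [ 0.4813 -0.0586]
1.8 [24.2 27.2  6.7] w [ 0.482 -0.066] knob [ 0.4764 -0.0463]
1.6 [30.2 39.4  8.9] w [ 0.4757 -0.0538] knob [ 0.4742 -0.0333]
1.4 [33.9 52.1 10.2] w [ 0.4719 -0.0411] knob [ 0.4745 -0.0202]
1.2 [35.3 65.  10.8] w [ 0.4704 -0.0281] knob [ 0.4775 -0.0073]
1.0 [34.4 78.2 10.5] w [ 0.4715 -0.015 ] knob [0.4829 0.0047]
0.8 [31.1 91.   9.4] w [ 0.4751 -0.0022] knob [0.4907 0.0154]
0.6 [ 25.5 103.    7.4] w [0.4811 0.0098] knob [0.5004 0.0243]
0.4 [ 17.7 113.8   4.6] w [0.4895 0.0205] knob [0.5116 0.0311]
0.2 [  7.8 122.9   1.2] w [0.4999 0.0295] knob [0.5241 0.0355]
-0.0 [ -3.6 129.8  -2.9] w [0.5121 0.0363] knob [0.5371 0.0374]
```

View pics/c21.png

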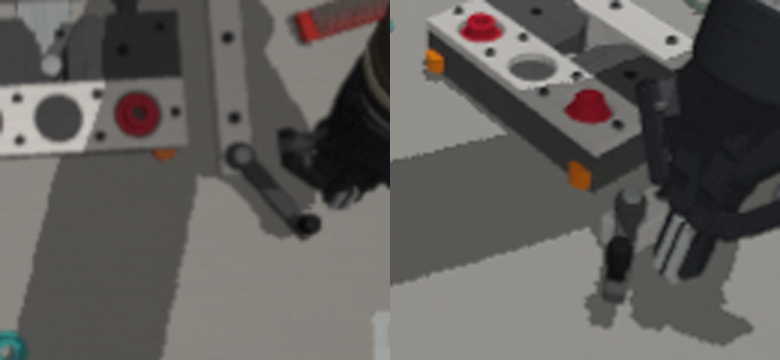

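Call:
apply_moves([
  {"travel": [0.006, 0.0077, 0.0002], "roll": 0},
  {"travel": [0.016, 0.0165, 0.0038], "roll": 0},
  {"travel": [0.024, 0.027, 0.0067], "roll": 0},
  {"travel": [0.03, 0.039, 0.0089], "roll": 0},
  {"travel": [0.034, 0.052, 0.0102], "roll": 0},
  {"travel": [0.0355, 0.065, 0.0108], "roll": 0},
  {"travel": [0.0345, 0.078, 0.0105], "roll": 0},
  {"travel": [0.031, 0.091, 0.0094], "roll": 0},
  {"travel": [0.0255, 0.103, 0.0074], "roll": 0},
  {"travel": [0.0177, 0.114, 0.0046], "roll": 0},
])

```text
clock: 39.4
position: [0.4904, 0.0211, 0.048]
ee_rot: [-0.009, -2.802, -0.003]
ft_force: [-2.4, -1.6, 1.0]
grip_width: 0.0001
```

```bash
python3 latch.py | tail -4; python3 - <<'E'
from h import *
print(bot.state()['position'],bot.state()['ft_force'])
snap('top','t22'); snap('side','s22')
z=load('t22');a=cv2.resize(z['im'][170:290,280:420],None,fx=3,fy=3,interpolation=cv2.INTER_CUBIC)
z=load('s22');b=cv2.resize(z['im'][190:310,225:355],None,fx=3,fy=3,interpolation=cv2.INTER_CUBIC)
cv2.imwrite('pics/c22.png',np.hstack([a[:360,:390],b[:360,:390]]))
E
```

```text
0.6 [  8.  -11.3   5. ] w [0.4811 0.0098] knob [0.5004 0.0243]
0.4 [ 0.2 -0.5  2.2] w [0.4895 0.0205] knob [0.5116 0.0311]
0.2 [-9.6  8.5 -1.3] w [0.4999 0.0295] knob [0.5241 0.0355]
-0.0 [-21.1  15.4  -5.3] w [0.5121 0.0363] knob [0.5371 0.0374]
[0.49037718 0.02108089 0.04801963] [-2.41739517 -1.58580535  1.00255096]
```

View pics/c22.png

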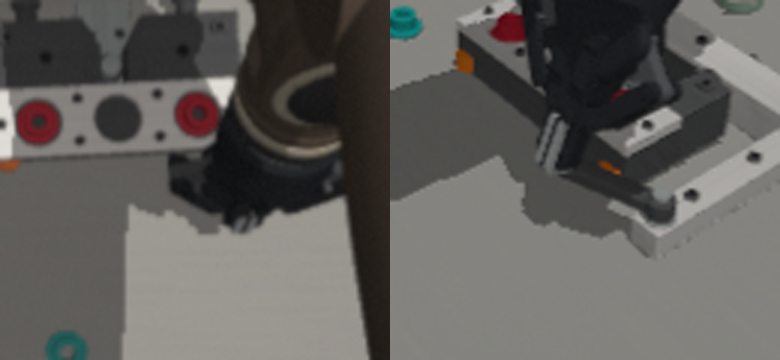

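Call:
apply_moves([
  {"travel": [-0.005, 0.0035, 0.0], "roll": 0},
  {"travel": [-0.0095, 0.0075, -0.0015], "roll": 0},
  {"travel": [-0.014, 0.0105, -0.003], "roll": 0},
  {"travel": [-0.0175, 0.013, -0.0042], "roll": 0},
  {"travel": [-0.0205, 0.0148, -0.0052], "roll": 0},
])

```text
clock: 40.0
position: [0.5118, 0.0364, 0.0458]
ee_rot: [-0.008, -2.801, -0.004]
ft_force: [-10.8, -6.9, 1.0]
grip_width: 0.0004
```

Call:
apply_moves([
  {"travel": [-0.001, -0.001, -0.0003], "roll": 0},
  {"travel": [-0.002, -0.001, -0.0006], "roll": 0},
  {"travel": [-0.003, -0.001, -0.001], "roll": 0},
])

```text
clock: 40.3
position: [0.5118, 0.0359, 0.0458]
ee_rot: [-0.008, -2.794, -0.006]
ft_force: [-11.8, 1.7, 4.0]
grip_width: -0.0002
```

```bash
python3 - <<'E'
from h import *
print(bot.state()['clock'],bot.state()['position'],bot.state()['ft_force'])
snap('side','s23')
z=load('s23');b=cv2.resize(z['im'][170:310,225:395],None,fx=4,fy=4,interpolation=cv2.INTER_CUBIC)
cv2.imwrite('pics/c23.png',b)
E
```

```text
40.3 [0.51179516 0.03593689 0.04578419] [-11.77238913   1.65900427   4.01382882]
```

View pics/c23.png

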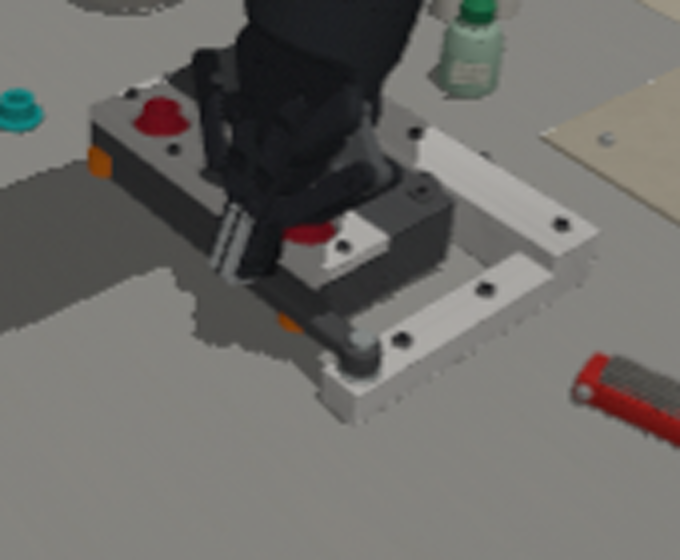

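Call:
apply_moves([
  {"travel": [0.006, 0, 0.002], "roll": 0},
  {"travel": [0.03, 0, 0.01], "roll": 0},
  {"travel": [0.06, 0, 0.018], "roll": 0},
  {"travel": [0.09, 0, 0.0], "roll": 0},
  {"travel": [0.11, 0.0, -0.03], "roll": 0},
  {"travel": [0.125, 0.0, -0.07], "roll": 0},
  {"travel": [0.14, 0.0, -0.11], "roll": 0},
  {"travel": [0.15, 0.0, -0.13], "roll": 0},
  {"travel": [0.15, 0.0, -0.13], "roll": 0},
])

```text
clock: 41.25
position: [0.4166, 0.0362, 0.2224]
ee_rot: [-0.008, -2.801, -0.008]
ft_force: [0.8, 1.0, -0.1]
grip_width: -0.0003
```

```bash
python3 - <<'E'
from h import *
s=bot.state(); print(s['clock'],s['position'],s['ft_force'])
snap('top','t24'); snap('side','s24'); x=track('t24',b2w([.0008,-.0025]),BY)
z=load('t24');cv2.imwrite('pics/c24.png',cv2.resize(z['im'][130:270,220:420],None,fx=4,fy=4,interpolation=cv2.INTER_CUBIC))
z=load('s24');cv2.imwrite('pics/c24s.png',cv2.resize(z['im'][170:310,205:395],None,fx=4,fy=4,interpolation=cv2.INTER_CUBIC))
E
```

```text
41.25 [0.41660377 0.0361683  0.22241878] [ 0.83990919  0.97661499 -0.06491489]
block w [0.5931 0.1077] 2.51 base mm [ 0.5 -2.4] rel deg -0.04
  edge medians mm [(22, np.float64(49.2)), (21, np.float64(49.2)), (30, np.float64(91.9)), (30, np.float64(-91.6)), (30, np.float64(-0.2)), (30, np.float64(-0.1)), (30, np.float64(0.4)), (30, np.float64(-50.2))]
```

View pics/c24.png

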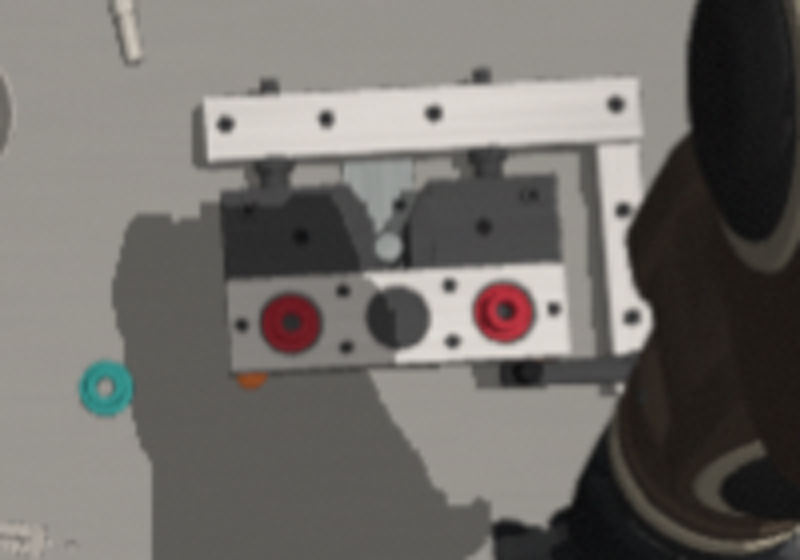

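View pics/c24s.png

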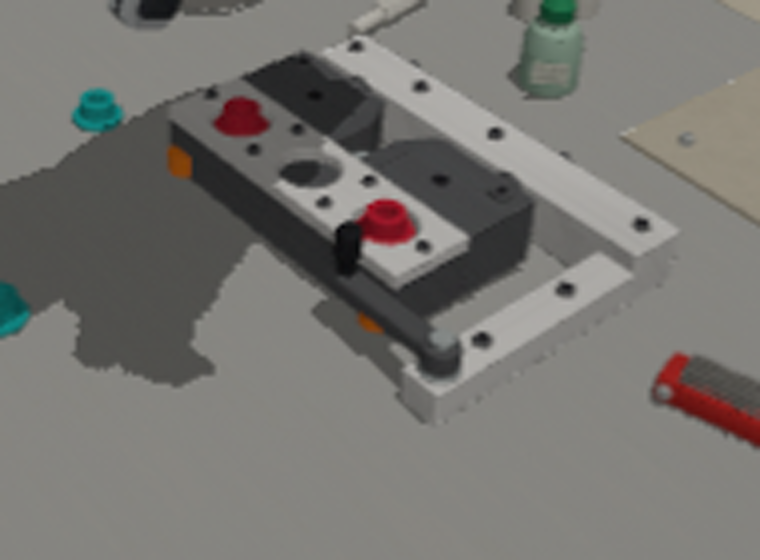

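```bash
python3 - <<'E'
from h import *
g=lambda f,a,o,h: onplane(load(f),(np.array(a)/4.+o-.375).reshape(-1,2),h)[0,:2]
k=g('t24',(522,371),[220,130],.064); p=g('t20',(638,367),[220,130],.043); print('top knob',k,'pivot',p,np.degrees(np.arctan2(-(k-p)[0],(k-p)[1]))-2.53, np.linalg.norm(k-p))
ks=g('s24',(348,228),[205,170],.064); ps=g('s24',(441,337),[205,170],.043); print('side',ks,ps,np.degrees(np.arctan2(-(ks-ps)[0],(ks-ps)[1]))-2.53,np.linalg.norm(ks-ps))
c=np.array([.5931,.1078]); print('expected shut knob',c+rot(np.radians(2.53))@[-.059,-.068],'pivot',c+rot(np.radians(2.53))@[-.059,-.134])
z=load('t24'); gr=cv2.cvtColor(z['im'],cv2.COLOR_BGR2GRAY)
# latch bar edges on top image near edge, z=.037
pts=np.array([(545,382),(625,381)])/4.+[220,130]-.375
for s in (1,-1):
    e=edge(gr,pts[0],pts[1],sign=s,half=3)
    if len(e)>8:
        P=onplane(z,e,.037)[:,:2]; cc,d=lfit(P); print('latch near edge ang',np.degrees(np.arctan2(-d[0],d[1])),'block',cc)
E
```

```text
top knob [0.5366527  0.04324693] pivot [ 0.53968998 -0.02349101] 0.0757611573467516 0.06680701493093927
side [0.53591144 0.03598201] [ 0.53782484 -0.03042549] -0.8795908670956818 0.06643505902008923
expected shut knob [0.5371592  0.03726188] pivot [ 0.5400726  -0.02867379]
latch near edge ang -0.9917613 block [0.53099847 0.00514088]
```

```bash
python3 - <<'E'
from h import *
a=load('t1')['im'].astype(int);b=load('t24')['im'].astype(int)
for n,(u0,v0,u1,v1) in dict(tray=(175,135,230,185),cal=(115,235,235,275),bottle=(290,100,315,127),pin=(240,100,258,148),teal=(236,217,256,237),knife=(395,160,445,186)).items(): print(n,np.abs(a-b)[v0:v1,u0:u1].mean().round(2))
print(bot.state()['clock'],bot.hand_in())
E
```

```text
tray 10.57
cal 14.69
bottle 8.41
pin 10.55
teal 15.19
knife 67.74
the job is handed in; nothing more can be done
41.35 None
```

The block is walked home, the latch is swung shut, and the job was handed in at 41.35 s with the arm clear of everything.

**How it was done:** I pushed the left and right bumpers in turn, with the finger following each arc. Readings were mostly 13–20 N. The highest were 23.4 N in x (about 24 N sideways) on the first touch and 22 N in x on the last left push. Force is read only when a move call ends, so I did not see peaks inside a call.

**Stops:**
- **Right:** the force rose to 19 N with only 0.3 mm of movement.
- **Left:** it held 19 N and then 22 N with no movement, well above the roughly 15 N at which the block slid.

**Last checks:**
- **Block:** the camera shows it parallel to the base to 0.04° and 0.5 mm past nominal, with the dowel in its slot.
- **Latch:** it was rigid at about 12 N. Two camera estimates of the knob put it at 0.1° and −0.9° from shut, which is within measuring error.
- **Caps:** both red caps are in their nests.

**Weak or missing checks:**
- **Sideways position:** the block measures 2.4 mm to the right of my first base estimate, more than the 1.5 mm slot play. I put this down to error in that estimate.
- **Right stop:** I did not press it again after the last left push.
- **Surroundings:** the final before/after picture comparison was inconclusive. The differences were nonzero everywhere, probably from the arm's shadow, and the red-handled tool was hidden by the arm. I saw no contact with any of these things in the views.
- **Tool tilt:** repeated loaded moves left the tool leaning about 19°, so on the last left pushes the finger may have brushed the block's upper near edge.

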